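# Make up the press stack for a small cheese

## Robot

A 6-joint arm with a two-finger parallel gripper is mounted at the origin on the work surface. World frame = base frame: x ahead of the robot, y to its left, z up, the work surface at z = 0. Lengths are in mm, angles in rad, forces in N, time in s.
With the tool pointing down it reaches from about 250 to 850 mm from the base axis. Payload 12.5 kg.
Tool frame: the origin (TCP) lies midway between the tips of the shut fingers; the grasp point (between the pads) lies behind it (grip_depth is the z of the grasp point in the tool frame, in mm); z points along the fingers, y is the line along which they close (so a half turn about z gives the same grasp; the last joint's range is limited). The gripper opens to 93 mm and grips with 3 to 60 N. Pads are 15 mm wide; open, the fingers measure 128 mm over their backs; the gripper's body (75 mm by 188 mm) begins 65 mm behind the grasp point.
Start: joints at [-1.27, 0.351, 1.652, -0, 1.139, -0.085], TCP at [206.983, -509.551, 218.633] pointing down, gripper open.
Joint ranges: [-2.75, 2.75], [-0.79, 2.1], [0.01, 2.65], [-1.57, 4.71], [0.07, 3.14], [-2.87, 2.87]. Speed limits (rad/s): [2.22, 2.22, 2.79, 3.14, 3.14, 3.14].

## Interface

Orientations are given as a 3x3 rotation matrix whose columns are the frame's x, y, z axes.
In Python, from station import * gives the robot as it stands.
- The arm moves only by the tool step_arm, never from a script. Its argument "series" is a list of rows, each an object of numbers: "grip": the gripper's target within -1 to 1 (shut at 1, half-way at 0, fully open at -1); "dx", "dy", "dz": the shift along the world's x, y, z in m; "ax", "ay", "az": the turn, a rotation vector about the world's x, y, z in degrees. In form: [{"grip": .., "dx": .., "dy": .., "dz": .., "ax": .., "ay": .., "az": ..}, ...]. A call has 1 to 8 rows; each row shifts and turns the commanded pose from where the row before left it; what a row does not reach is not made up. A row lasts 1/12 s, in which the tool goes at most 41.7 mm and 7.16 degrees, less where a joint would pass 70% of its speed; a pose out of reach is approached as far as the arm can. A call with a gripper value outside its range is refused whole. The fingers move at their own pace and stop on an object; "grip_force" is the grip in N (left out, the last holds). Time passes only in rows, so rows that do not move let the fingers close. It gives the time, the measured TCP pose, the force, the opening and the grip force at its end, in the units of the state.
- get_state(): the state, without advancing time (a new reading comes with each control period).
- get_image(name): name is "scene" or "top" or "wrist"; returns a dict with "image" (400x640x3 uint8, red, green, blue), "camera_matrix" (3x3 intrinsics, pixels), "rvec" (rotation vector, rad) and "tvec" (3), from world to camera coordinates, as OpenCV has them; the wrist camera has in their place "mount" (4x4, takes a point from camera to tool coordinates, whose origin is the TCP and whose axes are the flange's). Camera axes: x right, y down, z forward; pixel columns grow to the right and rows downward; lengths in mm; the calibration is good to about 2 mm. The wrist camera is an equidistant fisheye: a pixel r from the principal point sees the ray r / f radians off the axis. A picture is of the moment at which its call begins: read the wrist's pose just before it. There is no depth.
- job_done(): hands the job in; it is judged then, once.
Trained networks look in a picture, given as the dict that the camera call returned (one of the last four; its "shot" number tells which), for a name from the list of things; names that differ only in an ending like _2 or _b are one class to them, and where a whole thing is asked for, a point or a joint stands for the part that bears it (a point fixed in the world has none). Each returns a list of dicts, best first, with "conf" (0 to 1); they miss things now and then, are a little off and sometimes report something else, mostly with a low value. They report only what shows in the picture. A call takes as long as a camera call. They do not tell look-alikes from the thing itself.
- outline_of(picture, name): "region" (400x640 bool, what is visible of it) and "location" ([column, row] in pixels, amid what is visible of it).
- place_of(picture, name): "location" ([column, row] in pixels: a listed point, or the origin of a listed thing).
The state is a dict: "t": time; "joint_pos": joint angles; "joint_velocities": joint speeds; "effort": joint torques, N m; "tcp_pos": TCP position; "tcp_rot": TCP orientation; "contact_force": force on the tool from outside, world axes, zero at the start; "torque": the same for the moment, N m; "finger_gap": finger opening in mm; "gripper_force": force on a finger pad.
Only numpy, scipy, OpenCV 4.12 (cv2) and the standard library are available. Lean on these libraries where they do the work, as an engineer would, in place of code of your own. Each camera call takes 0.05 s, during which the arm holds its last target. There are 200 camera calls.

## Task

Make up the press stack for the small cheese in the middle of the round draining plate (not the square one), one part after another: first the cheese, then the white liner tube over it, then the steel hoop over the liner, both tubes fully down on the plate. Then stand the wooden follower on the cheese inside the liner, stem up, and last lower the thick weight gently over the stem onto the follower; leave the small thin weight where it lies.

Things in the scene. Friction and masses are not known exactly. Their poses are not given: they have to be found in the camera images.
- cheese: small fresh cream-white cheese, a solid round puck 38 mm in diameter and 30 mm high with rounded edges, 40 g, standing flat on the table. Origin: centre of its underside, z up. (The 84 mm cheeses on the wire rack at the back are not it.)
- liner: white plastic tube, open at both ends, with rows of small dark holes: outer diameter 52 mm, wall 2 mm (inner diameter 48 mm), 46 mm high, 30 g, standing upright on the table. Origin: centre of its lower end, z up.
- hoop: plain steel tube, open at both ends: outer diameter 68 mm, wall 2 mm (inner diameter 64 mm), 38 mm high, 150 g, standing upright on the table. Goes over the liner; the liner then stands 8 mm higher than it. Origin: centre of its lower end, z up.
- follower: pale wooden follower: a solid disc 36 mm in diameter and 24 mm high with an upright round stem on top, 12 mm in diameter and 45 mm long (69 mm high in all), 50 g, standing stem up on the table. Origin: centre of the disc's underside, z up.
- weight: the thick weight: a dark steel ring 60 mm in outer diameter, 28 mm high, with a 24 mm hole through it, 0.5 kg, lying flat on the table. Origin: centre of its underside, z up.
- spare: the small thin weight, not used: a dark steel ring 48 mm in outer diameter, 12 mm high, with a 24 mm hole, lying flat on the table. Origin: centre of its underside, z up.
- round_plate: the target: round steel draining plate, 110 mm in diameter, flat, with small dark dots for drain holes (look only), fixed to the table. Origin: centre of its underside, on the table; its flat top lies 12 mm above the origin.
- square_plate: the other draining plate, not used: square, 100 mm a side, of the same steel and 12 mm height, fixed to the table. Origin: centre of its underside.
Things that resemble listed ones, but are neither listed nor needed, are in the scene too. Leave any blue look-alike of the hoop alone. Several things have the shape of the follower; the one meant has the colours described above.

How it is judged (in metres and radians):
On the way, in this order (a step that is already met when the one before it is completed fails the run):
1. the small cheese stands in the middle of the round draining plate (z of cheese in the frame of round_plate between 0.009 and 0.015 m and angle between cheese's own z axis and vertical below 0.08 rad and horizontal distance between cheese and round_plate below 0.015 m), for 0.2 s.
2. the liner is over the cheese, fully down on the plate (z of liner in the frame of round_plate between 0.009 and 0.015 m and angle between liner's own z axis and vertical below 0.08 rad and horizontal distance between liner and cheese below 0.008 m), for 0.2 s.
3. the steel hoop is over the liner, fully down on the plate (z of hoop in the frame of round_plate between 0.009 and 0.015 m and angle between hoop's own z axis and vertical below 0.08 rad and horizontal distance between hoop and liner below 0.009 m), for 0.2 s.
4. the follower stands on the cheese inside the liner, stem up (horizontal distance between follower and cheese below 0.012 m and z of follower in the frame of round_plate between 0.039 and 0.0455 m and angle between follower's own z axis and vertical below 0.08 rad), for 0.2 s.
5. the thick weight lies on the follower with the stem through its hole (horizontal distance between weight and follower below 0.01 m and z of weight in the frame of round_plate between 0.062 and 0.0705 m and angle between weight's own z axis and vertical below 0.08 rad), for 0.2 s.
At the end, for the whole second after the job is handed in: All released, at rest and upright: cheese on the round plate within 15 mm of its centre; liner and hoop around it, down on the plate (3 mm); follower on the cheese, stem up, within 12 mm of its axis; thick weight on the follower, round its stem; thin weight within 30 mm of its start (all of step 1 and all of step 2 and all of step 3 and all of step 4 and all of step 5 and linear speed of each of cheese, liner, hoop, follower, weight below 0.03 m/s and distance of spare from where it was at the start of the episode below 0.03 m); the robot touches nothing.
It fails at once if the small thin weight is pushed or carried more than 30 mm from its place (distance of spare from where it was at the start of the episode above 0.03 m).
It fails at once if the thick weight is dropped onto the follower instead of being lowered (over 0.7 m/s within 60 mm above it) (distance between weight and follower below 0.08 m and linear speed of weight above 0.7 m/s).
It also fails if it takes over 128 s, if anything falls off the work surface, if the arm or the gripper's body presses on something with over 40 N, if the wrist force passes 120 N, or if a joint passes its speed limit or range.

## Working session

There is one attempt and no reset: what is moved stays moved. The work goes in short steps, Python scripts to look and compute and a tool call to move; the robot and the scene stay as the last step left them, time stands still between calls to the robot, and variables do not carry over. Pictures are saved under pics/ and viewed, at most 16 in all, crops included, and the job is handed in when it is done.

Besides the shell and the picture viewer there is one more tool, called after ">>>" as name(argument=value, ...) on one line, values as JSON. step_arm: Moves the arm, as the interface text tells. Its arguments: {"type":"object","properties":{"series":{"type":"array"},"grip_force":{"type":"number"}},"required":["series"]}

```bash
mkdir -p pics
cat > h.py <<'E'
from station import *
import numpy as np, cv2
def ray(p,uv,st=None):
    K=np.array(p["camera_matrix"],float); uv=np.array(uv,float)
    if "mount" in p:
        d=np.array([(uv[0]-K[0,2])/K[0,0],(uv[1]-K[1,2])/K[1,1]]); th=np.hypot(*d)
        v=np.array([*(d/max(th,1e-9)*np.sin(th)),np.cos(th)])
        M=np.array(p["mount"]); R=np.array(st["tcp_rot"]); t=np.array(st["tcp_pos"])
        return R@M[:3,3]+t, R@M[:3,:3]@v
    R=cv2.Rodrigues(np.array(p["rvec"],float))[0]; t=np.array(p["tvec"],float).ravel()
    return -R.T@t, R.T@np.linalg.solve(K,[uv[0],uv[1],1])
def at(p,uv,z,st=None):
    o,d=ray(p,uv,st); return (o+d*(z-o[2])/d[2])
def save(p,n,crop=None,s=1):
    im=np.array(p["image"])[:,:,::-1]
    if crop: im=im[crop[1]:crop[3],crop[0]:crop[2]]
    cv2.imwrite("pics/"+n,cv2.resize(im,None,fx=s,fy=s,interpolation=cv2.INTER_CUBIC))
E
python3 - <<'E'
from h import *
s=get_state(); print({k:s[k] for k in("t","finger_gap","contact_force","tcp_rot")})
import station; print([k for k in dir(station) if k[0]!='_'], globals().get('grip_depth'))
for c in("top","scene"):
    p=get_image(c); save(p,c+"0.png",s=1.25); print(c, ray(p,(320,200))[0])
    for n in "cheese liner hoop follower weight spare round_plate square_plate".split():
        z=12 if 0 else 0
        for r in place_of(p,n)[:5]: print(n,round(r["conf"],2),np.round(r["location"]),at(p,r["location"],z).round(0)[:2])
E
```

```text
{'t': 0.0, 'finger_gap': 92.71058006434244, 'contact_force': array([-0.00784256, -0.56398182, -0.35974341]), 'tcp_rot': array([[ 9.26488802e-01,  3.76322171e-01, -3.51021686e-04],
       [ 3.76322330e-01, -9.26488244e-01,  1.01817900e-03],
       [ 5.79458651e-05, -1.07542874e-03, -9.99999420e-01]])}
['MotionError', 'get_image', 'get_state', 'grip_depth', 'job_done', 'outline_of', 'place_of'] -18.8
top [ 347.81796728   15.02485749 1124.5552297 ]
cheese 0.46 [328. 136.] [645. -11.]
liner 0.48 [204. 245.] [378. 301.]
hoop 0.84 [449. 220.] [ 425. -306.]
hoop 0.82 [430. 275.] [ 291. -253.]
follower 0.72 [192. 173.] [559. 333.]
weight 0.86 [332. 222.] [429. -15.]
spare 0.49 [455. 159.] [ 579. -331.]
round_plate 0.6 [383. 185.] [ 516. -145.]
square_plate 0.96 [255. 180.] [537. 176.]
scene [ 915.78646996 -366.86913429  775.20554195]
cheese 0.79 [370. 264.] [645. -19.]
liner 0.68 [372. 262.] [644. -13.]
liner 0.61 [384. 125.] [381. 298.]
hoop 0.66 [180. 225.] [ 303. -260.]
hoop 0.6 [183. 274.] [ 413. -314.]
follower 0.77 [450. 156.] [563. 337.]
follower 0.6 [424. 137.] [477. 340.]
weight 0.96 [306. 203.] [439. -16.]
spare 0.62 [226. 343.] [ 586. -327.]
round_plate 0.75 [281. 257.] [ 511. -144.]
round_plate 0.18 [373. 263.] [648. -14.]
square_plate 0.72 [395. 186.] [540. 167.]
square_plate 0.7 [227. 342.] [ 587. -324.]
```

View pics/top0.png

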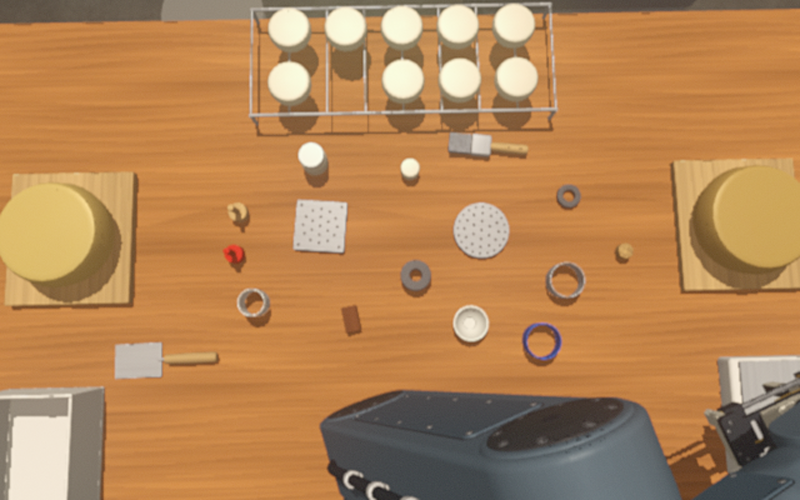

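View pics/scene0.png

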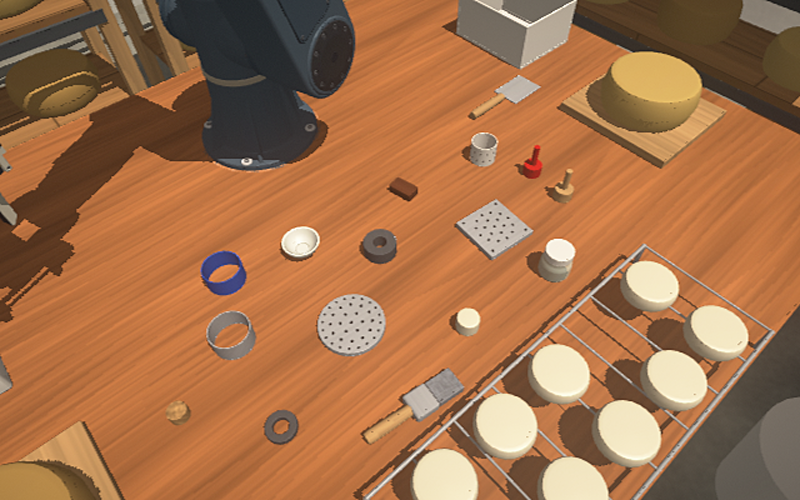

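Steel hoop vs blue ring: top-view pixels (565,281) and (541,342), and the plain steel one is meant. Followers: the pale wooden one is at (237,213), the red one at (234,255), and there is a wooden cork at (624,252). The pale one with a stem fits. Liner: the perforated open tube at (253,302), not the closed white jar at (312,158). Cheese: the small puck at (410,170). Plate: the round one at (481,230).

Run:
```python
from h import *
a=cv2.imread("pics/scene0.png")
b=np.hstack([cv2.resize(a[120:290,440:610],(400,400),interpolation=2),cv2.resize(a[240:440,150:350],(400,400),interpolation=2)])
cv2.imwrite("pics/crop.png",b)
```

>>> step_arm(series=[{"grip": -1,"dx": 0.027,"dy": 0.031},{"grip": -1,"dx": 0.027,"dy": 0.031},{"grip": -1,"dx": 0.027,"dy": 0.031},{"grip": -1,"dx": 0.027,"dy": 0.031},{"grip": -1,"dx": 0.027,"dy": 0.031},{"grip": -1,"dx": 0.027,"dy": 0.031},{"grip": -1,"dx": 0.027,"dy": 0.031},{"grip": -1,"dx": 0.027,"dy": 0.031}])

```text
invalid input
```

View pics/crop.png

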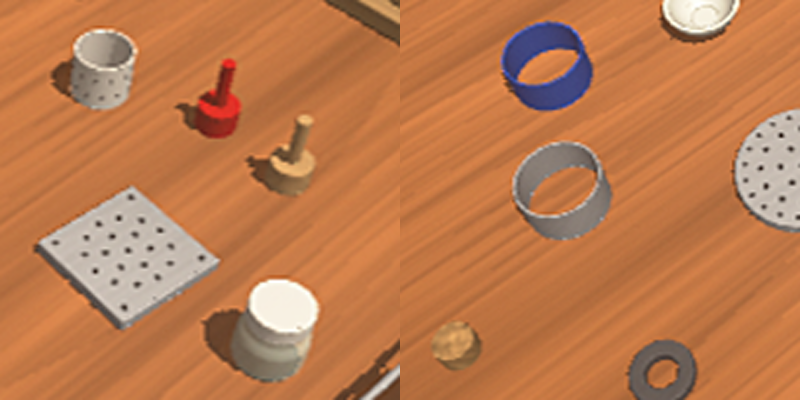

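The crop confirms them: perforated liner (100,70), pale follower (292,165) beside the red one, and steel hoop (562,190) below the blue one. The move was refused, probably because each row needs every key.

>>> step_arm(series=[{"grip": -1,"dx": 0.027,"dy": 0.031,"dz": 0,"ax": 0,"ay": 0,"az": 0},{"grip": -1,"dx": 0.027,"dy": 0.031,"dz": 0,"ax": 0,"ay": 0,"az": 0},{"grip": -1,"dx": 0.027,"dy": 0.031,"dz": 0,"ax": 0,"ay": 0,"az": 0},{"grip": -1,"dx": 0.027,"dy": 0.031,"dz": 0,"ax": 0,"ay": 0,"az": 0},{"grip": -1,"dx": 0.027,"dy": 0.031,"dz": 0,"ax": 0,"ay": 0,"az": 0},{"grip": -1,"dx": 0.027,"dy": 0.031,"dz": 0,"ax": 0,"ay": 0,"az": 0},{"grip": -1,"dx": 0.027,"dy": 0.031,"dz": 0,"ax": 0,"ay": 0,"az": 0},{"grip": -1,"dx": 0.027,"dy": 0.031,"dz": 0,"ax": 0,"ay": 0,"az": 0}])

```text
t: 1.57
tcp_pos: [424.0, -259.8, 218.9]
tcp_rot: [[0.927, 0.376, 0.0], [0.376, -0.927, -0.0], [0.0, 0.0, -1.0]]
contact_force: [0.7, -0.8, -0.3]
finger_gap: 92.8
gripper_force: 0.0
```

```bash
cat >> h.py <<'E'
H=dict(cheese=30,liner=46,hoop=38,follower=69,weight=28,spare=12,round_plate=12)
def look(names,n=None,cams=("wrist",)):
    for c in cams:
        s=get_state(); p=get_image(c)
        if n: save(p,n+c+".png",s=1.25)
        for m in names:
            for r in place_of(p,m)[:3]:
                if r["conf"]>.3: print(c,m,round(r["conf"],2),np.round(r["location"]),at(p,r["location"],12 if m=="round_plate_" else 0,s).round(1)[:2])
    s=get_state(); print("tcp",np.round(s["tcp_pos"],1),"gap",round(s["finger_gap"],1),"t",s["t"],"F",np.round(s["contact_force"],1))
E
python3 - <<'E'
from h import *
look(["round_plate","hoop","weight","spare"],"w1")
E
```

```text
wrist round_plate 0.58 [264.  71.] [ 521.4 -148.8]
wrist hoop 0.81 [281. 255.] [ 301.5 -255.5]
wrist weight 0.81 [153. 105.] [433.  -17.7]
wrist spare 0.86 [414.  82.] [ 582.6 -326.3]
tcp [ 422.8 -261.7  218.6] gap 92.8 t 1.8167 F [-0.6 -0.7  0.2]
```

>>> step_arm(series=[{"grip": -1,"dx": 0.027,"dy": 0.03,"dz": 0,"ax": 0,"ay": 0,"az": 0},{"grip": -1,"dx": 0.027,"dy": 0.03,"dz": 0,"ax": 0,"ay": 0,"az": 0},{"grip": -1,"dx": 0.027,"dy": 0.03,"dz": 0,"ax": 0,"ay": 0,"az": 0},{"grip": -1,"dx": 0.027,"dy": 0.03,"dz": 0,"ax": 0,"ay": 0,"az": 0},{"grip": -1,"dx": 0.027,"dy": 0.03,"dz": 0,"ax": 0,"ay": 0,"az": 0},{"grip": -1,"dx": 0.027,"dy": 0.03,"dz": 0,"ax": 0,"ay": 0,"az": 0},{"grip": -1,"dx": 0.027,"dy": 0.03,"dz": 0,"ax": 0,"ay": 0,"az": 0},{"grip": -1,"dx": 0.027,"dy": 0.03,"dz": 0,"ax": 0,"ay": 0,"az": 0}])

```text
t: 2.48
tcp_pos: [639.9, -21.9, 218.6]
tcp_rot: [[0.927, 0.374, -0.0], [0.374, -0.927, -0.0], [-0.0, 0.0, -1.0]]
contact_force: [1.0, -0.9, 0.6]
finger_gap: 92.8
gripper_force: 0.0
```

View pics/w1wrist.png

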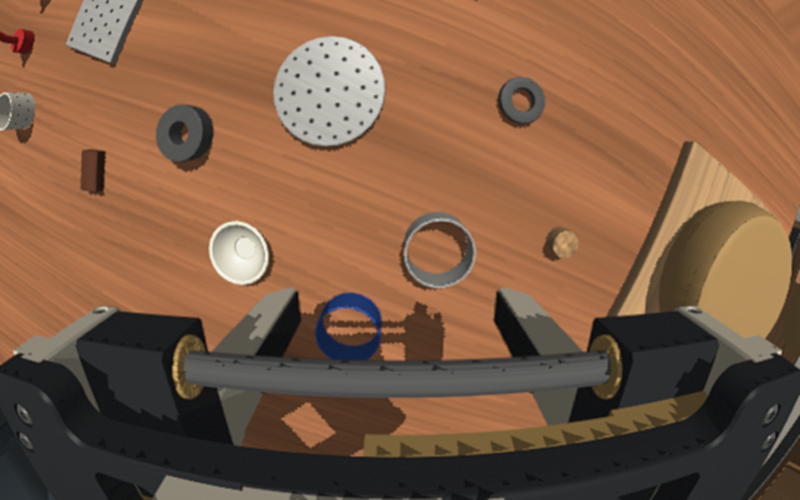

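Run:
```python
from h import *
look(["cheese","round_plate"],"w2")
```

```text
wrist round_plate 0.79 [369. 281.] [ 525.7 -148.4]
tcp [639.7 -21.5 217.8] gap 92.9 t 2.6333 F [-0.5 -0.3  0. ]
```

Here the plate is at (329,92), the steel hoop at (438,250), the blue ring at (349,328) and the spare at (522,100). I'll view the picture over the cheese, since the network missed it there.

View pics/w2wrist.png

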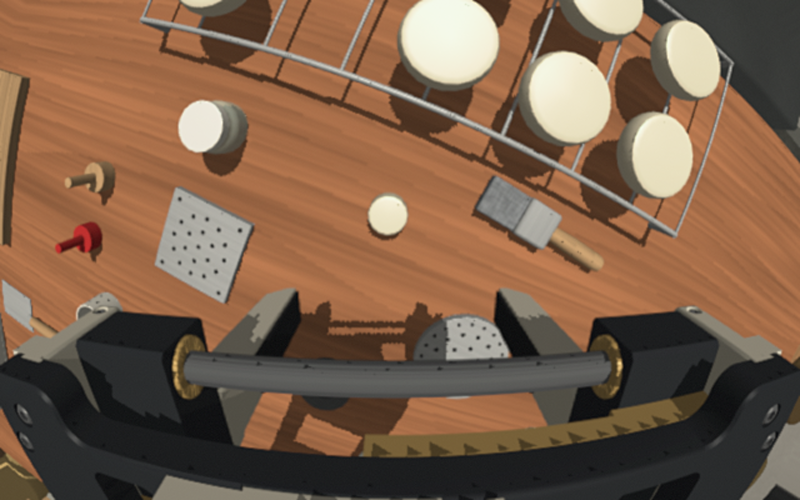

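```bash
cat >> h.py <<'E'
from scipy.optimize import least_squares
R_=dict(cheese=19,liner=26,hoop=34,weight=30,spare=24,round_plate=55)
def proj(p,P,s):
    K=np.array(p["camera_matrix"],float)
    if "mount" in p:
        T=np.eye(4); T[:3,:3]=s["tcp_rot"]; T[:3,3]=s["tcp_pos"]; T=np.linalg.inv(T@np.array(p["mount"]))
        q=P@T[:3,:3].T+T[:3,3]; r=np.hypot(q[:,0],q[:,1]); th=np.arctan2(r,q[:,2])
        return np.c_[K[0,0]*th*q[:,0]/r+K[0,2],K[1,1]*th*q[:,1]/r+K[1,2]]
    return cv2.projectPoints(P,np.array(p["rvec"],float),np.array(p["tvec"],float),K,None)[0][:,0]
def hull(p,s,xy,r,h,z0):
    a=np.linspace(0,6.283,90); c=np.c_[np.cos(a)*r+xy[0],np.sin(a)*r+xy[1]]
    P=np.vstack([np.c_[c,np.full(90,z0)],np.c_[c,np.full(90,z0+h)]])
    return cv2.convexHull(proj(p,P,s).astype(np.float32))
def cen(c):
    m=cv2.moments(c); return np.array([m["m10"],m["m01"]])/m["m00"],m["m00"]
def fit(p,s,mask,name,z0=0,x0=None):
    """mask -> world xy by matching silhouette centroid"""
    cs=cv2.findContours(mask.astype(np.uint8),0,1)[0]; c=cv2.convexHull(max(cs,key=cv2.contourArea))
    m,A=cen(c.astype(np.float32))
    if x0 is None: x0=at(p,m,z0+H[name]/2,s)[:2]
    f=lambda x:cen(hull(p,s,x,R_[name],H[name],z0))[0]-m
    x=least_squares(f,x0,diff_step=1e-3).x
    return x, A/cen(hull(p,s,x,R_[name],H[name],z0))[1]
def see(names,cams=("wrist",),n=None):
    for c in cams:
        s=get_state(); p=get_image(c)
        if n: save(p,n+c+".png",s=1.25)
        for m in names:
            for r in outline_of(p,m)[:3]:
                if r["conf"]>.2:
                    x,a=fit(p,s,r["region"],m); print(c,m,round(r["conf"],2),np.round(r["location"]),x.round(1),"area ratio %.2f"%a)
    s=get_state(); print("tcp",np.round(s["tcp_pos"],1),"gap",round(s["finger_gap"],1),"t",s["t"],"F",np.round(s["contact_force"],1))
E
python3 - <<'E'
from h import *
see(["cheese","round_plate"])
see(["cheese","round_plate","hoop","liner","weight","spare"],["scene","top"])
E
```

```text
wrist cheese 0.82 [310. 171.] [645.4 -10.1] area ratio 0.90
wrist round_plate 0.84 [368. 272.] [ 539.2 -139.9] area ratio 0.49
tcp [638.3 -23.5 218.5] gap 92.8 t 2.7833 F [-0.3 -0.5 -0.2]
scene cheese 0.66 [374. 259.] [643.9 -10.5] area ratio 0.84
scene round_plate 0.64 [281. 258.] [ 518.  -148.4] area ratio 0.93
scene hoop 0.97 [185. 278.] [ 414.7 -306.9] area ratio 0.98
scene hoop 0.88 [172. 213.] [ 298.8 -255.2] area ratio 0.98
scene weight 0.61 [303. 197.] [428.8 -15.1] area ratio 0.87
scene weight 0.51 [403. 185.] [556.7 172.2] area ratio 1.45
scene spare 0.58 [225. 340.] [ 584.  -327.5] area ratio 0.86
top cheese 0.48 [456. 154.] [ 584.7 -324. ] area ratio 1.00
top round_plate 0.89 [393. 182.] [ 523.5 -169.9] area ratio 0.53
top hoop 0.59 [441. 266.] [ 303.4 -254.9] area ratio 0.95
top hoop 0.56 [463. 221.] [ 418.3 -326.5] area ratio 0.33
top liner 0.76 [208. 240.] [386.1 297.7] area ratio 0.91
top spare 0.67 [450. 160.] [ 586.6 -326.5] area ratio 0.84
top spare 0.51 [463. 221.] [ 420.8 -330. ] area ratio 0.69
tcp [639.  -21.5 218.6] gap 93.0 t 3.4833 F [-0.5  0.   0. ]
```

Cheese at (387,215) in this view, so at (644.5,-10.3) in the world. The plate is at about (518,-148.5).

>>> step_arm(series=[{"grip": -1,"dx": 0.0055,"dy": 0.0112,"dz": -0.03,"ax": 0,"ay": 0,"az": 0},{"grip": -1,"dx": 0,"dy": 0,"dz": -0.04,"ax": 0,"ay": 0,"az": 0},{"grip": -1,"dx": 0,"dy": 0,"dz": -0.04,"ax": 0,"ay": 0,"az": 0},{"grip": -1,"dx": 0,"dy": 0,"dz": -0.04,"ax": 0,"ay": 0,"az": 0},{"grip": -1,"dx": 0,"dy": 0,"dz": -0.035,"ax": 0,"ay": 0,"az": 0},{"grip": -1,"dx": 0,"dy": 0,"dz": -0.0206,"ax": 0,"ay": 0,"az": 0},{"grip": -1,"dx": 0,"dy": 0,"dz": -0.009,"ax": 0,"ay": 0,"az": 0},{"grip": -1,"dx": 0,"dy": 0,"dz": 0,"ax": 0,"ay": 0,"az": 0}], grip_force=12)

```text
t: 4.15
tcp_pos: [643.9, -10.3, 2.6]
tcp_rot: [[0.926, 0.376, -0.002], [0.376, -0.926, 0.0], [-0.002, -0.001, -1.0]]
contact_force: [0.2, 0.5, 0.8]
finger_gap: 93.1
gripper_force: 0.0
```

>>> step_arm(series=[{"grip": 1,"dx": 0,"dy": 0,"dz": 0,"ax": 0,"ay": 0,"az": 0},{"grip": 1,"dx": 0,"dy": 0,"dz": 0,"ax": 0,"ay": 0,"az": 0},{"grip": 1,"dx": 0,"dy": 0,"dz": 0,"ax": 0,"ay": 0,"az": 0},{"grip": 1,"dx": 0,"dy": 0,"dz": 0,"ax": 0,"ay": 0,"az": 0},{"grip": 1,"dx": 0,"dy": 0,"dz": 0,"ax": 0,"ay": 0,"az": 0},{"grip": 1,"dx": 0,"dy": 0,"dz": 0,"ax": 0,"ay": 0,"az": 0},{"grip": 1,"dx": 0,"dy": 0,"dz": 0,"ax": 0,"ay": 0,"az": 0},{"grip": 1,"dx": 0,"dy": 0,"dz": 0,"ax": 0,"ay": 0,"az": 0}], grip_force=12)

```text
t: 4.82
tcp_pos: [644.5, -10.4, 4.1]
tcp_rot: [[0.926, 0.376, 0.0], [0.376, -0.926, -0.0], [0.0, 0.0, -1.0]]
contact_force: [-0.2, 0.3, -0.6]
finger_gap: 44.2
gripper_force: 0.0
```

>>> step_arm(series=[{"grip": 1,"dx": 0,"dy": 0,"dz": 0,"ax": 0,"ay": 0,"az": 0},{"grip": 1,"dx": 0,"dy": 0,"dz": 0,"ax": 0,"ay": 0,"az": 0},{"grip": 1,"dx": 0,"dy": 0,"dz": 0,"ax": 0,"ay": 0,"az": 0},{"grip": 1,"dx": 0,"dy": 0,"dz": 0.01,"ax": 0,"ay": 0,"az": 0},{"grip": 1,"dx": 0,"dy": 0,"dz": 0.03,"ax": 0,"ay": 0,"az": 0},{"grip": 1,"dx": 0,"dy": 0,"dz": 0.03,"ax": 0,"ay": 0,"az": 0},{"grip": 1,"dx": 0,"dy": 0,"dz": 0.03,"ax": 0,"ay": 0,"az": 0},{"grip": 1,"dx": 0,"dy": 0,"dz": 0,"ax": 0,"ay": 0,"az": 0}], grip_force=12)

```text
t: 5.48
tcp_pos: [647.4, -10.6, 110.9]
tcp_rot: [[0.926, 0.376, 0.009], [0.376, -0.926, -0.001], [0.008, 0.004, -1.0]]
contact_force: [1.3, -1.2, 0.4]
finger_gap: 37.6
gripper_force: 12.0
```

Run:
```python
from h import *
see(["round_plate","cheese","weight"])
see(["round_plate","weight","liner"],["scene","top"])
```

```text
wrist round_plate 0.7 [354. 334.] [ 515.8 -111.2] area ratio 0.11
wrist cheese 0.74 [318. 256.] [602.7 -29.4] area ratio 2.39
tcp [643.9 -10.3 103.3] gap 37.8 t 5.6833 F [-1.4  0.5 -1.6]
scene weight 0.96 [304. 198.] [430.1 -16.2] area ratio 0.92
scene liner 0.37 [280. 257.] [ 529.3 -155. ] area ratio 2.58
top round_plate 0.57 [388. 185.] [ 520.5 -159.1] area ratio 0.76
tcp [644.4 -10.4 103.7] gap 37.9 t 6.0833 F [0.6 0.5 0.2]
```

Run:
```python
from h import *
def seg(fn,seed):
    a=cv2.imread(fn); a=cv2.resize(a,(640,400),interpolation=cv2.INTER_AREA); h=cv2.cvtColor(a,cv2.COLOR_BGR2HSV)
    m=((h[...,1]<70)&(h[...,2]>90)).astype(np.uint8); m=cv2.morphologyEx(m,3,np.ones((5,5)))
    n,l=cv2.connectedComponents(m); return l==l[seed[1],seed[0]]
p=get_image("wrist"); s=get_state(); s=dict(s); s["tcp_pos"]=[422.98,-261.55,218.6]
s["tcp_rot"]=np.array([[.9265,.3763,0],[.3763,-.9265,0],[0,0,-1.]])
print(fit(p,s,seg("pics/w1wrist.png",(266,76)),"round_plate"))
for c,sd in(("top",(389,188)),("scene",(286,258))):
    p=get_image(c); print(c,fit(p,s,seg("pics/%s0.png"%c,sd),"round_plate"))
```

```text
(array([ 518.20525576, -151.14510933]), 0.9782424035922325)
top (array([ 518.86495649, -148.45851622]), 0.9704065262601989)
scene (array([ 518.62233184, -148.39923403]), 0.9424788348452547)
```

>>> step_arm(series=[{"grip": 1,"dx": -0.025,"dy": -0.0276,"dz": 0,"ax": 0,"ay": 0,"az": 0},{"grip": 1,"dx": -0.025,"dy": -0.0276,"dz": 0,"ax": 0,"ay": 0,"az": 0},{"grip": 1,"dx": -0.025,"dy": -0.0276,"dz": 0,"ax": 0,"ay": 0,"az": 0},{"grip": 1,"dx": -0.025,"dy": -0.0276,"dz": 0,"ax": 0,"ay": 0,"az": 0},{"grip": 1,"dx": -0.016,"dy": -0.0182,"dz": -0.02,"ax": 0,"ay": 0,"az": 0},{"grip": 1,"dx": -0.01,"dy": -0.01,"dz": -0.03,"ax": 0,"ay": 0,"az": 0},{"grip": 1,"dx": 0,"dy": 0,"dz": -0.025,"ax": 0,"ay": 0,"az": 0},{"grip": 1,"dx": 0,"dy": 0,"dz": -0.006,"ax": 0,"ay": 0,"az": 0}])

```text
t: 6.9
tcp_pos: [516.3, -149.0, 20.1]
tcp_rot: [[0.927, 0.375, -0.004], [0.375, -0.927, 0.002], [-0.003, -0.003, -1.0]]
contact_force: [-0.4, 0.5, -0.8]
finger_gap: 37.5
gripper_force: 12.0
```

>>> step_arm(series=[{"grip": 1,"dx": 0,"dy": 0,"dz": -0.004,"ax": 0,"ay": 0,"az": 0},{"grip": 1,"dx": 0,"dy": 0,"dz": -0.0025,"ax": 0,"ay": 0,"az": 0},{"grip": 1,"dx": 0,"dy": 0,"dz": 0,"ax": 0,"ay": 0,"az": 0},{"grip": 1,"dx": 0,"dy": 0,"dz": 0,"ax": 0,"ay": 0,"az": 0}])

```text
t: 7.23
tcp_pos: [519.4, -148.8, 17.6]
tcp_rot: [[0.926, 0.377, 0.002], [0.377, -0.926, -0.001], [0.001, 0.001, -1.0]]
contact_force: [-0.3, 0.5, -0.6]
finger_gap: 37.6
gripper_force: 12.0
```

>>> step_arm(series=[{"grip": 1,"dx": 0,"dy": 0,"dz": -0.001,"ax": 0,"ay": 0,"az": 0},{"grip": -1,"dx": 0,"dy": 0,"dz": 0,"ax": 0,"ay": 0,"az": 0},{"grip": -1,"dx": 0,"dy": 0,"dz": 0,"ax": 0,"ay": 0,"az": 0},{"grip": -1,"dx": 0,"dy": 0,"dz": 0,"ax": 0,"ay": 0,"az": 0},{"grip": -1,"dx": 0,"dy": 0,"dz": 0,"ax": 0,"ay": 0,"az": 0},{"grip": -1,"dx": 0,"dy": 0,"dz": 0.03,"ax": 0,"ay": 0,"az": 0},{"grip": -1,"dx": 0,"dy": 0,"dz": 0.04,"ax": 0,"ay": 0,"az": 0},{"grip": -1,"dx": 0,"dy": 0,"dz": 0.04,"ax": 0,"ay": 0,"az": 0}])

```text
t: 7.9
tcp_pos: [517.7, -148.7, 126.3]
tcp_rot: [[0.927, 0.376, -0.002], [0.376, -0.927, 0.001], [-0.002, -0.002, -1.0]]
contact_force: [0.5, -0.0, 0.6]
finger_gap: 79.6
gripper_force: 0.0
```

>>> step_arm(series=[{"grip": -1,"dx": -0.011,"dy": 0.032,"dz": 0.02,"ax": 0,"ay": 0,"az": 0},{"grip": -1,"dx": -0.012,"dy": 0.035,"dz": 0.015,"ax": 0,"ay": 0,"az": 0},{"grip": -1,"dx": -0.012,"dy": 0.038,"dz": 0,"ax": 0,"ay": 0,"az": 0},{"grip": -1,"dx": -0.012,"dy": 0.038,"dz": 0,"ax": 0,"ay": 0,"az": 0},{"grip": -1,"dx": -0.012,"dy": 0.038,"dz": 0,"ax": 0,"ay": 0,"az": 0},{"grip": -1,"dx": -0.012,"dy": 0.038,"dz": 0,"ax": 0,"ay": 0,"az": 0},{"grip": -1,"dx": -0.012,"dy": 0.038,"dz": 0,"ax": 0,"ay": 0,"az": 0},{"grip": -1,"dx": -0.012,"dy": 0.038,"dz": 0,"ax": 0,"ay": 0,"az": 0}])

```text
t: 8.57
tcp_pos: [422.6, 147.6, 160.8]
tcp_rot: [[0.927, 0.376, 0.0], [0.376, -0.927, 0.0], [0.0, 0.0, -1.0]]
contact_force: [1.0, -0.4, -0.3]
finger_gap: 92.8
gripper_force: 0.0
```

```bash
cat >> h.py <<'E'
def seecheese(c,n=None):
    s=get_state(); p=get_image(c)
    if n: save(p,n+c+".png",s=1.25)
    for r in outline_of(p,"cheese")[:3]:
        x,a=fit(p,s,r["region"],"cheese",12)
        print(c,"cheese on plate",round(r["conf"],2),np.round(r["location"]),x.round(1),"%.2f"%a)
E
python3 - <<'E'
from h import *
see(["liner","weight"],n="w3"); see(["liner","weight"],["scene"]); seecheese("scene"); seecheese("top")
E
```

```text
wrist liner 0.98 [166. 176.] [385.3 296.5] area ratio 0.96
wrist weight 0.91 [451. 230.] [433.5 -16.3] area ratio 0.87
tcp [422.7 148.  160.7] gap 92.9 t 8.7167 F [-0.2 -0.6  0.6]
scene liner 0.66 [384. 118.] [384.1 297.9] area ratio 0.94
scene weight 0.59 [302. 198.] [429.4 -14.9] area ratio 0.87
tcp [423.8 145.3 160.6] gap 92.7 t 8.8667 F [ 0.3 -0.8 -0.1]
scene cheese on plate 0.62 [278. 254.] [ 518.3 -148.4] 0.83
top cheese on plate 0.73 [387. 183.] [ 520.3 -146.7] 0.71
```

>>> step_arm(series=[{"grip": -1,"dx": -0.0077,"dy": 0.0302,"dz": 0,"ax": 0,"ay": 0,"az": 0},{"grip": -1,"dx": -0.0077,"dy": 0.0302,"dz": 0,"ax": 0,"ay": 0,"az": 0},{"grip": -1,"dx": -0.0077,"dy": 0.0302,"dz": 0,"ax": 0,"ay": 0,"az": 0},{"grip": -1,"dx": -0.0077,"dy": 0.0302,"dz": 0,"ax": 0,"ay": 0,"az": 0},{"grip": -1,"dx": -0.0077,"dy": 0.0304,"dz": 0,"ax": 0,"ay": 0,"az": 0},{"grip": -1,"dx": 0,"dy": 0,"dz": -0.02,"ax": 0,"ay": 0,"az": 0},{"grip": -1,"dx": 0,"dy": 0,"dz": -0.03,"ax": 0,"ay": 0,"az": 0},{"grip": -1,"dx": 0,"dy": 0,"dz": 0,"ax": 0,"ay": 0,"az": 0}])

```text
t: 9.73
tcp_pos: [383.1, 295.8, 106.7]
tcp_rot: [[0.927, 0.376, -0.005], [0.376, -0.927, -0.003], [-0.006, 0.001, -1.0]]
contact_force: [-1.0, -0.0, -2.2]
finger_gap: 93.0
gripper_force: 0.0
```

Run:
```python
from h import *
see(["liner"],n="w4")
```

```text
wrist liner 0.85 [318. 222.] [385.9 297. ] area ratio 0.98
tcp [385.  296.6 110.5] gap 92.8 t 9.8333 F [-0.8  0.1  0.5]
```

View pics/w4wrist.png

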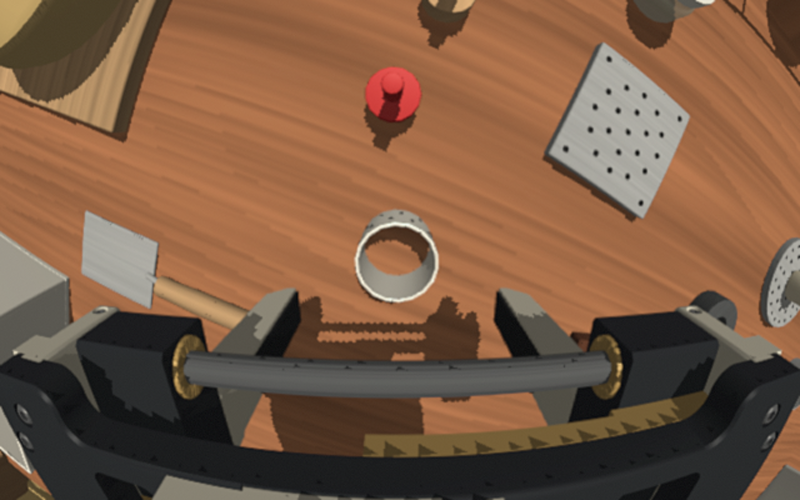

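Liner centred between the fingers at (397,262). Descending and gripping.

>>> step_arm(series=[{"grip": -1,"dx": 0.0005,"dy": 0,"dz": -0.03,"ax": 0,"ay": 0,"az": 0},{"grip": -1,"dx": 0,"dy": 0,"dz": -0.035,"ax": 0,"ay": 0,"az": 0},{"grip": -1,"dx": 0,"dy": 0,"dz": -0.025,"ax": 0,"ay": 0,"az": 0},{"grip": -1,"dx": 0,"dy": 0,"dz": -0.0045,"ax": 0,"ay": 0,"az": 0},{"grip": 1,"dx": 0,"dy": 0,"dz": 0,"ax": 0,"ay": 0,"az": 0},{"grip": 1,"dx": 0,"dy": 0,"dz": 0,"ax": 0,"ay": 0,"az": 0},{"grip": 1,"dx": 0,"dy": 0,"dz": 0,"ax": 0,"ay": 0,"az": 0},{"grip": 1,"dx": 0,"dy": 0,"dz": 0,"ax": 0,"ay": 0,"az": 0}], grip_force=10)

```text
t: 10.5
tcp_pos: [386.5, 297.8, 17.7]
tcp_rot: [[0.927, 0.376, 0.002], [0.376, -0.927, 0.001], [0.003, -0.0, -1.0]]
contact_force: [-0.2, 0.5, 0.4]
finger_gap: 71.1
gripper_force: 0.0
```

>>> step_arm(series=[{"grip": 1,"dx": 0,"dy": 0,"dz": 0,"ax": 0,"ay": 0,"az": 0},{"grip": 1,"dx": 0,"dy": 0,"dz": 0,"ax": 0,"ay": 0,"az": 0},{"grip": 1,"dx": 0,"dy": 0,"dz": 0,"ax": 0,"ay": 0,"az": 0},{"grip": 1,"dx": 0,"dy": 0,"dz": 0,"ax": 0,"ay": 0,"az": 0},{"grip": 1,"dx": 0,"dy": 0,"dz": 0.02,"ax": 0,"ay": 0,"az": 0},{"grip": 1,"dx": 0,"dy": 0,"dz": 0.04,"ax": 0,"ay": 0,"az": 0},{"grip": 1,"dx": 0,"dy": 0,"dz": 0.04,"ax": 0,"ay": 0,"az": 0},{"grip": 1,"dx": 0,"dy": 0,"dz": 0,"ax": 0,"ay": 0,"az": 0}])

```text
t: 11.17
tcp_pos: [388.1, 299.0, 122.2]
tcp_rot: [[0.926, 0.376, 0.008], [0.376, -0.926, 0.005], [0.009, -0.002, -1.0]]
contact_force: [0.4, 0.5, 0.1]
finger_gap: 51.2
gripper_force: 10.0
```

>>> step_arm(series=[{"grip": 1,"dx": 0.011,"dy": -0.037,"dz": 0,"ax": 0,"ay": 0,"az": 0},{"grip": 1,"dx": 0.011,"dy": -0.037,"dz": 0,"ax": 0,"ay": 0,"az": 0},{"grip": 1,"dx": 0.011,"dy": -0.037,"dz": 0,"ax": 0,"ay": 0,"az": 0},{"grip": 1,"dx": 0.011,"dy": -0.037,"dz": 0,"ax": 0,"ay": 0,"az": 0},{"grip": 1,"dx": 0.011,"dy": -0.037,"dz": 0,"ax": 0,"ay": 0,"az": 0},{"grip": 1,"dx": 0.011,"dy": -0.037,"dz": 0,"ax": 0,"ay": 0,"az": 0},{"grip": 1,"dx": 0.011,"dy": -0.037,"dz": 0,"ax": 0,"ay": 0,"az": 0},{"grip": 1,"dx": 0.011,"dy": -0.037,"dz": 0,"ax": 0,"ay": 0,"az": 0}])

```text
t: 11.83
tcp_pos: [473.6, -0.7, 116.1]
tcp_rot: [[0.927, 0.376, 0.0], [0.376, -0.927, 0.0], [0.0, 0.0, -1.0]]
contact_force: [0.1, 0.8, 0.4]
finger_gap: 51.5
gripper_force: 10.0
```

>>> step_arm(series=[{"grip": 1,"dx": 0.011,"dy": -0.037,"dz": 0,"ax": 0,"ay": 0,"az": 0},{"grip": 1,"dx": 0.011,"dy": -0.037,"dz": 0,"ax": 0,"ay": 0,"az": 0},{"grip": 1,"dx": 0.011,"dy": -0.037,"dz": 0,"ax": 0,"ay": 0,"az": 0},{"grip": 1,"dx": 0.007,"dy": -0.025,"dz": 0,"ax": 0,"ay": 0,"az": 0},{"grip": 1,"dx": 0.005,"dy": -0.014,"dz": -0.02,"ax": 0,"ay": 0,"az": 0},{"grip": 1,"dx": 0,"dy": 0,"dz": -0.015,"ax": 0,"ay": 0,"az": 0},{"grip": 1,"dx": 0,"dy": 0,"dz": 0,"ax": 0,"ay": 0,"az": 0}])

```text
t: 12.42
tcp_pos: [517.0, -149.1, 78.4]
tcp_rot: [[0.927, 0.375, -0.004], [0.375, -0.927, 0.002], [-0.003, -0.003, -1.0]]
contact_force: [-0.9, 0.4, -1.4]
finger_gap: 51.3
gripper_force: 10.0
```

Run:
```python
from h import *
s=get_state(); p=get_image("scene"); save(p,"s5.png",(180,140,380,340),2.5)
for n,z in(("liner",s["tcp_pos"][2]-16),("cheese",12)):
    for r in outline_of(p,n)[:2]: print(n,r["conf"],r["location"],fit(p,s,r["region"],n,z))
print(s["tcp_pos"])
```

```text
liner 0.78 [283.7, 242.6] (array([ 529.59220601, -144.46673291]), 0.42742944239496306)
cheese 0.53 [277.7, 258.6] (array([ 526.98748366, -151.49165785]), 0.49521663955956596)
[ 516.98825583 -149.05113565   78.41799529]
```

View pics/s5.png

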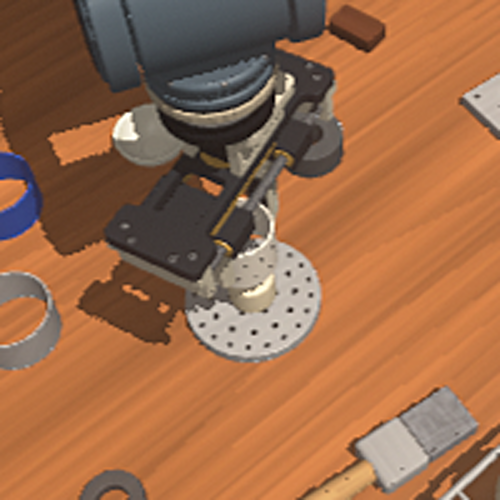

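Liner at (252,250) is right above the cheese at (256,297). Lowering.

>>> step_arm(series=[{"grip": 1,"dx": 0,"dy": 0,"dz": -0.013,"ax": 0,"ay": 0,"az": 0},{"grip": 1,"dx": 0,"dy": 0,"dz": -0.012,"ax": 0,"ay": 0,"az": 0},{"grip": 1,"dx": 0,"dy": 0,"dz": -0.012,"ax": 0,"ay": 0,"az": 0},{"grip": 1,"dx": 0,"dy": 0,"dz": -0.01,"ax": 0,"ay": 0,"az": 0},{"grip": 1,"dx": 0,"dy": 0,"dz": -0.004,"ax": 0,"ay": 0,"az": 0},{"grip": 1,"dx": 0,"dy": 0,"dz": -0.0015,"ax": 0,"ay": 0,"az": 0},{"grip": 1,"dx": 0,"dy": 0,"dz": 0,"ax": 0,"ay": 0,"az": 0},{"grip": 1,"dx": 0,"dy": 0,"dz": 0,"ax": 0,"ay": 0,"az": 0}])

```text
t: 13.23
tcp_pos: [518.6, -148.7, 28.6]
tcp_rot: [[0.926, 0.376, 0.0], [0.376, -0.926, -0.0], [0.0, 0.0, -1.0]]
contact_force: [-0.9, 0.9, -0.4]
finger_gap: 51.1
gripper_force: 10.0
```

>>> step_arm(series=[{"grip": 1,"dx": 0,"dy": 0,"dz": -0.0007,"ax": 0,"ay": 0,"az": 0},{"grip": -1,"dx": 0,"dy": 0,"dz": 0,"ax": 0,"ay": 0,"az": 0},{"grip": -1,"dx": 0,"dy": 0,"dz": 0,"ax": 0,"ay": 0,"az": 0},{"grip": -1,"dx": 0,"dy": 0,"dz": 0,"ax": 0,"ay": 0,"az": 0},{"grip": -1,"dx": 0,"dy": 0,"dz": 0,"ax": 0,"ay": 0,"az": 0},{"grip": -1,"dx": 0,"dy": 0,"dz": 0.03,"ax": 0,"ay": 0,"az": 0},{"grip": -1,"dx": 0,"dy": 0,"dz": 0.04,"ax": 0,"ay": 0,"az": 0},{"grip": -1,"dx": 0,"dy": 0,"dz": 0.04,"ax": 0,"ay": 0,"az": 0}])

```text
t: 13.9
tcp_pos: [517.7, -148.5, 138.6]
tcp_rot: [[0.927, 0.376, -0.002], [0.376, -0.927, 0.001], [-0.002, -0.002, -1.0]]
contact_force: [-0.2, -0.4, 0.3]
finger_gap: 91.5
gripper_force: 0.0
```

>>> step_arm(series=[{"grip": -1,"dx": -0.02,"dy": -0.03,"dz": 0.02,"ax": 0,"ay": 0,"az": 0},{"grip": -1,"dx": -0.02,"dy": -0.033,"dz": 0,"ax": 0,"ay": 0,"az": 0},{"grip": -1,"dx": -0.02,"dy": -0.033,"dz": 0,"ax": 0,"ay": 0,"az": 0},{"grip": -1,"dx": -0.02,"dy": -0.033,"dz": 0,"ax": 0,"ay": 0,"az": 0},{"grip": -1,"dx": -0.02,"dy": -0.03,"dz": 0,"ax": 0,"ay": 0,"az": 0},{"grip": -1,"dx": 0,"dy": 0,"dz": 0,"ax": 0,"ay": 0,"az": 0},{"grip": -1,"dx": 0,"dy": 0,"dz": 0,"ax": 0,"ay": 0,"az": 0}])

```text
t: 14.48
tcp_pos: [417.7, -308.9, 157.8]
tcp_rot: [[0.928, 0.373, 0.0], [0.373, -0.928, 0.0], [0.0, -0.0, -1.0]]
contact_force: [0.4, 0.2, -0.2]
finger_gap: 93.0
gripper_force: 0.0
```

Run:
```python
from h import *
see(["hoop"],n="w6")
for c in("wrist","scene"):
    s=get_state(); p=get_image(c)
    if c=="scene": save(p,"s6.png",(180,140,380,340),2.5)
    for r in outline_of(p,"liner")[:2]:
        print(c,r["conf"],r["location"],fit(p,s,r["region"],"liner",12))
```

```text
wrist hoop 0.67 [312. 216.] [ 406.4 -311.3] area ratio 0.67
wrist hoop 0.56 [254. 254.] [ 311.2 -267.8] area ratio 0.44
wrist hoop 0.45 [201.  40.] [ 521.4 -140.4] area ratio 0.25
tcp [ 418.7 -307.2  157.8] gap 93.1 t 14.5833 F [ 0.4 -0.5  0.1]
wrist 0.56 [217.3, 49.0] (array([ 518.336871  , -149.31147771]), 0.9759394775063388)
scene 0.7 [276.5, 257.2] (array([ 517.47632453, -148.62615888]), 0.9968496058133256)
```

View pics/w6wrist.png

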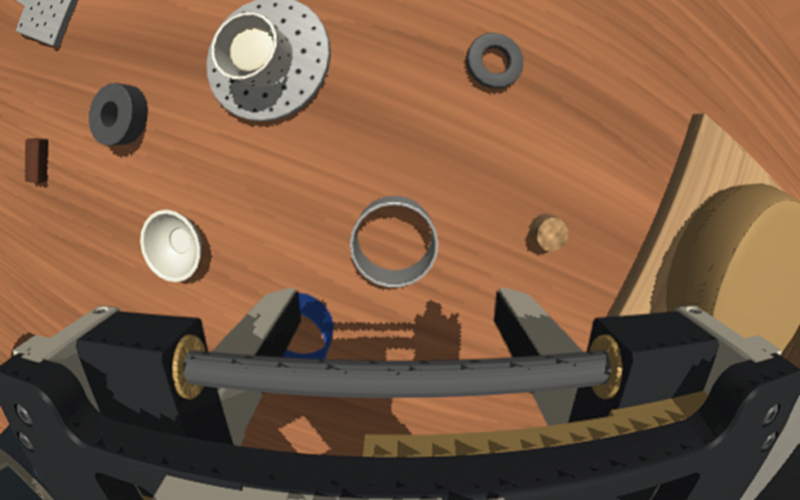

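The liner stands round the cheese (245,50). The steel hoop is at (394,242), spanning 350–438 × 197–288. The blue ring is at (315,325), and the bowl and cork are clear of the fingers.

Run:
```python
from h import *
s=get_state(); p=get_image("wrist")
m=np.zeros((400,640),np.uint8); cv2.ellipse(m,(315,194),(35,36),0,0,360,1,-1)
print(fit(p,s,m,"hoop")); 
for xy in((416,-308),(418.5,-308.7)):
    b=hull(p,s,xy,34,38,0)[:,0]*1.25; print(b.min(0),b.max(0))
print(s["tcp_pos"])
```

```text
(array([ 416.37176681, -305.6498963 ]), 0.979552488029128)
[352.04816 197.11365] [440.59766 289.47333]
[354.034   194.70514] [442.7406 287.0619]
[ 419.07061956 -306.85937256  157.79234773]
```

>>> step_arm(series=[{"grip": -1,"dx": -0.0023,"dy": 0.0018,"dz": -0.03,"ax": 0,"ay": 0,"az": 0},{"grip": -1,"dx": 0,"dy": 0,"dz": -0.038,"ax": 0,"ay": 0,"az": 0},{"grip": -1,"dx": 0,"dy": 0,"dz": -0.038,"ax": 0,"ay": 0,"az": 0},{"grip": -1,"dx": 0,"dy": 0,"dz": -0.028,"ax": 0,"ay": 0,"az": 0},{"grip": -1,"dx": 0,"dy": 0,"dz": -0.0108,"ax": 0,"ay": 0,"az": 0},{"grip": -1,"dx": 0,"dy": 0,"dz": -0.005,"ax": 0,"ay": 0,"az": 0},{"grip": 1,"dx": 0,"dy": 0,"dz": 0,"ax": 0,"ay": 0,"az": 0},{"grip": 1,"dx": 0,"dy": 0,"dz": 0,"ax": 0,"ay": 0,"az": 0}], grip_force=15)

```text
t: 15.5
tcp_pos: [417.0, -306.5, 9.3]
tcp_rot: [[0.926, 0.377, 0.001], [0.377, -0.926, -0.001], [0.001, 0.002, -1.0]]
contact_force: [0.3, -0.5, 0.4]
finger_gap: 84.1
gripper_force: 0.0
```

>>> step_arm(series=[{"grip": 1,"dx": 0,"dy": 0,"dz": 0,"ax": 0,"ay": 0,"az": 0},{"grip": 1,"dx": 0,"dy": 0,"dz": 0,"ax": 0,"ay": 0,"az": 0},{"grip": 1,"dx": 0,"dy": 0,"dz": 0,"ax": 0,"ay": 0,"az": 0},{"grip": 1,"dx": 0,"dy": 0,"dz": 0,"ax": 0,"ay": 0,"az": 0},{"grip": 1,"dx": 0,"dy": 0,"dz": 0.02,"ax": 0,"ay": 0,"az": 0},{"grip": 1,"dx": 0,"dy": 0,"dz": 0.04,"ax": 0,"ay": 0,"az": 0},{"grip": 1,"dx": 0,"dy": 0,"dz": 0.04,"ax": 0,"ay": 0,"az": 0},{"grip": 1,"dx": 0,"dy": 0,"dz": 0,"ax": 0,"ay": 0,"az": 0}])

```text
t: 16.17
tcp_pos: [418.8, -308.2, 114.8]
tcp_rot: [[0.926, 0.376, 0.008], [0.376, -0.926, -0.007], [0.005, 0.009, -1.0]]
contact_force: [-0.0, -0.5, -1.3]
finger_gap: 68.2
gripper_force: 15.0
```

Run:
```python
from h import *
s=get_state(); p=get_image("wrist"); save(p,"w7.png",s=1.25); print(s["tcp_pos"],s["finger_gap"])
```

```text
[ 418.76404441 -308.15616509  114.82071715] 68.24145876278243
```

View pics/w7.png

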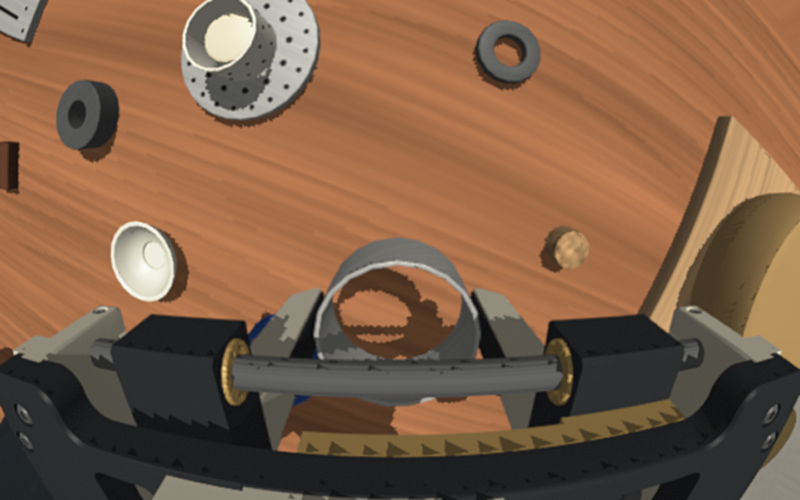

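The hoop is held upright at (397,320) and centred between the pads. I'll check its offset along the pads from the upper silhouette edge at row 238.

Run:
```python
from h import *
s=get_state(); p=get_image("wrist"); g=cv2.resize(p["image"],(800,500)); X=np.array(s["tcp_rot"])[:,0]; t=np.array(s["tcp_pos"])
for d in(-3,0,3):
    b=hull(p,s,(t+X*d)[:2],34,38,t[2]-8)[:,0]*1.25; print(d,b.min(0),b.max(0))
print(t)
```

```text
-3 [312.35748 240.4585 ] [480.32043 411.4908 ]
0 [311.7219  234.14981] [480.97092 406.3251 ]
3 [311.09207 227.79298] [481.6151 401.0471]
[ 417.77011353 -307.31779932  111.71462011]
```

>>> step_arm(series=[{"grip": 1,"dx": 0.017,"dy": 0.026,"dz": 0,"ax": 0,"ay": 0,"az": 0},{"grip": 1,"dx": 0.02,"dy": 0.031,"dz": 0,"ax": 0,"ay": 0,"az": 0},{"grip": 1,"dx": 0.02,"dy": 0.031,"dz": 0,"ax": 0,"ay": 0,"az": 0},{"grip": 1,"dx": 0.02,"dy": 0.031,"dz": 0,"ax": 0,"ay": 0,"az": 0},{"grip": 1,"dx": 0.016,"dy": 0.0245,"dz": 0,"ax": 0,"ay": 0,"az": 0},{"grip": 1,"dx": 0.0098,"dy": 0.014,"dz": -0.01,"ax": 0,"ay": 0,"az": 0},{"grip": 1,"dx": 0,"dy": 0,"dz": -0.02,"ax": 0,"ay": 0,"az": 0},{"grip": 1,"dx": 0,"dy": 0,"dz": 0,"ax": 0,"ay": 0,"az": 0}])

```text
t: 16.93
tcp_pos: [516.9, -146.6, 73.8]
tcp_rot: [[0.926, 0.378, -0.006], [0.378, -0.926, 0.002], [-0.005, -0.005, -1.0]]
contact_force: [-0.3, 0.4, -2.3]
finger_gap: 68.8
gripper_force: 15.0
```

Run:
```python
from h import *
s=get_state(); p=get_image("scene"); q=get_image("wrist")
a=cv2.resize(p["image"][160:320,200:360],(400,400),interpolation=2); b=cv2.resize(q["image"][150:350,220:420],(400,400),interpolation=2)
cv2.imwrite("pics/s8.png",np.hstack([a,b])[:,:,::-1]); print(s["tcp_pos"],get_state()["tcp_pos"])
```

```text
[ 516.86085971 -146.60228941   73.84967472] [ 517.83578137 -148.22260255   76.74075869]
```

View pics/s8.png

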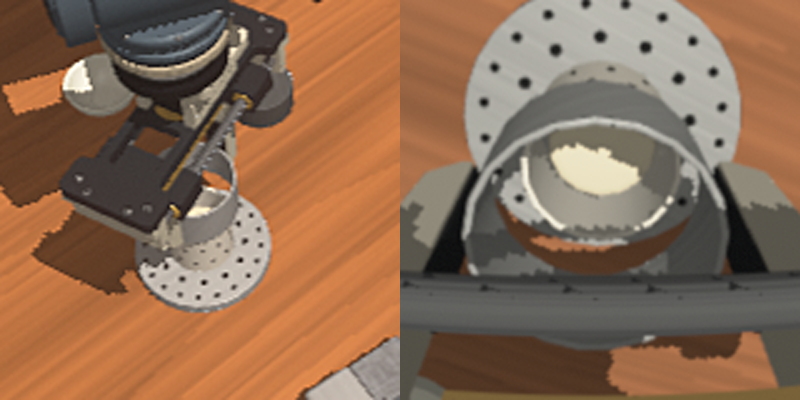

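The hoop is concentric above the liner: liner rim at x≈600 against hoop at x≈597 in the wrist half, and aligned in the scene half. Lowering.

>>> step_arm(series=[{"grip": 1,"dx": 0,"dy": 0,"dz": -0.012,"ax": 0,"ay": 0,"az": 0},{"grip": 1,"dx": 0,"dy": 0,"dz": -0.01,"ax": 0,"ay": 0,"az": 0},{"grip": 1,"dx": 0,"dy": 0,"dz": -0.01,"ax": 0,"ay": 0,"az": 0},{"grip": 1,"dx": 0,"dy": 0,"dz": -0.01,"ax": 0,"ay": 0,"az": 0},{"grip": 1,"dx": 0,"dy": 0,"dz": -0.01,"ax": 0,"ay": 0,"az": 0},{"grip": 1,"dx": 0,"dy": 0,"dz": -0.004,"ax": 0,"ay": 0,"az": 0},{"grip": 1,"dx": 0,"dy": 0,"dz": -0.0015,"ax": 0,"ay": 0,"az": 0},{"grip": 1,"dx": 0,"dy": 0,"dz": 0,"ax": 0,"ay": 0,"az": 0}])

```text
t: 17.7
tcp_pos: [518.5, -148.3, 20.5]
tcp_rot: [[0.927, 0.376, -0.001], [0.376, -0.927, 0.001], [-0.001, -0.001, -1.0]]
contact_force: [-1.7, 0.9, 1.9]
finger_gap: 68.4
gripper_force: 15.0
```

>>> step_arm(series=[{"grip": 1,"dx": 0,"dy": 0,"dz": -0.0007,"ax": 0,"ay": 0,"az": 0},{"grip": 1,"dx": 0,"dy": 0,"dz": 0,"ax": 0,"ay": 0,"az": 0}])

```text
t: 17.87
tcp_pos: [518.7, -148.3, 20.4]
tcp_rot: [[0.926, 0.376, -0.001], [0.376, -0.926, 0.0], [-0.001, -0.001, -1.0]]
contact_force: [-6.1, 2.1, 12.8]
finger_gap: 68.3
gripper_force: 15.0
```

>>> step_arm(series=[{"grip": -1,"dx": 0,"dy": 0,"dz": 0.0005,"ax": 0,"ay": 0,"az": 0},{"grip": -1,"dx": 0,"dy": 0,"dz": 0,"ax": 0,"ay": 0,"az": 0},{"grip": -1,"dx": 0,"dy": 0,"dz": 0,"ax": 0,"ay": 0,"az": 0},{"grip": -1,"dx": 0,"dy": 0,"dz": 0,"ax": 0,"ay": 0,"az": 0},{"grip": -1,"dx": 0,"dy": 0,"dz": 0.03,"ax": 0,"ay": 0,"az": 0},{"grip": -1,"dx": 0,"dy": 0,"dz": 0.04,"ax": 0,"ay": 0,"az": 0},{"grip": -1,"dx": 0,"dy": 0,"dz": 0.04,"ax": 0,"ay": 0,"az": 0},{"grip": -1,"dx": 0,"dy": 0.02,"dz": 0.03,"ax": 0,"ay": 0,"az": 0}])

```text
t: 18.53
tcp_pos: [519.7, -130.3, 163.3]
tcp_rot: [[0.927, 0.375, 0.003], [0.375, -0.927, -0.001], [0.002, 0.002, -1.0]]
contact_force: [0.8, 0.7, 0.2]
finger_gap: 93.1
gripper_force: 0.0
```

>>> step_arm(series=[{"grip": -1,"dx": 0.003,"dy": 0.04,"dz": 0,"ax": 0,"ay": 0,"az": 0},{"grip": -1,"dx": 0.003,"dy": 0.04,"dz": 0,"ax": 0,"ay": 0,"az": 0},{"grip": -1,"dx": 0.003,"dy": 0.04,"dz": 0,"ax": 0,"ay": 0,"az": 0},{"grip": -1,"dx": 0.003,"dy": 0.04,"dz": 0,"ax": 0,"ay": 0,"az": 0},{"grip": -1,"dx": 0.003,"dy": 0.04,"dz": 0,"ax": 0,"ay": 0,"az": 0},{"grip": -1,"dx": 0.003,"dy": 0.04,"dz": 0,"ax": 0,"ay": 0,"az": 0},{"grip": -1,"dx": 0.003,"dy": 0.04,"dz": 0,"ax": 0,"ay": 0,"az": 0},{"grip": -1,"dx": 0.003,"dy": 0.04,"dz": 0,"ax": 0,"ay": 0,"az": 0}])

```text
t: 19.2
tcp_pos: [542.8, 193.6, 160.3]
tcp_rot: [[0.926, 0.376, 0.0], [0.376, -0.926, 0.0], [0.0, 0.0, -1.0]]
contact_force: [0.6, -0.1, -0.4]
finger_gap: 93.2
gripper_force: 0.0
```

Run:
```python
from h import *
for c in("scene","top"):
    s=get_state(); p=get_image(c)
    for n in("hoop","liner"):
        for r in outline_of(p,n)[:3]: print(c,n,round(r["conf"],2),r["location"],fit(p,s,r["region"],n,12 if n=="hoop" else 12))
look(["follower"],None,["wrist","scene"])
```

```text
scene hoop 0.81 [175.5, 211.1] (array([ 308.29015416, -256.94257942]), 0.9194323992327972)
scene hoop 0.62 [276.5, 263.8] (array([ 521.07794838, -156.60141326]), 0.6977859600464381)
scene liner 0.89 [277.8, 240.5] (array([ 511.02747659, -144.2361472 ]), 0.7326486141982281)
top hoop 0.7 [382.7, 168.0] (array([ 550.38640925, -155.12341161]), 0.004289699842822956)
top hoop 0.62 [445.7, 273.4] (array([ 298.24078297, -267.59560049]), 0.4717912214543453)
top liner 0.56 [379.0, 178.2] (array([ 520.64690307, -145.51809301]), 0.800320357018224)
wrist follower 0.93 [176. 188.] [479.8 341.8]
wrist follower 0.61 [204. 123.] [561.8 331.4]
scene follower 0.83 [449. 159.] [569.8 326.4]
scene follower 0.58 [423. 140.] [483.6 330.7]
tcp [543.1 190.5 160.4] gap 93.1 t 19.7 F [ 1.1 -0.3 -0.1]
```

>>> step_arm(series=[{"grip": -1,"dx": 0.004,"dy": 0.031,"dz": 0,"ax": 0,"ay": 0,"az": 0},{"grip": -1,"dx": 0.004,"dy": 0.031,"dz": 0,"ax": 0,"ay": 0,"az": 0},{"grip": -1,"dx": 0.004,"dy": 0.031,"dz": 0,"ax": 0,"ay": 0,"az": 0},{"grip": -1,"dx": 0.004,"dy": 0.031,"dz": 0,"ax": 0,"ay": 0,"az": 0},{"grip": -1,"dx": 0.003,"dy": 0.0175,"dz": 0,"ax": 0,"ay": 0,"az": 0},{"grip": -1,"dx": 0,"dy": 0,"dz": 0,"ax": 0,"ay": 0,"az": 0},{"grip": -1,"dx": 0,"dy": 0,"dz": 0,"ax": 0,"ay": 0,"az": 0}])

```text
t: 20.28
tcp_pos: [561.9, 332.8, 160.0]
tcp_rot: [[0.926, 0.377, -0.0], [0.377, -0.926, -0.0], [-0.0, 0.0, -1.0]]
contact_force: [0.1, -0.0, -0.0]
finger_gap: 93.2
gripper_force: 0.0
```

Run:
```python
from h import *
s=get_state(); p=get_image("wrist"); save(p,"w9.png",s=1.25); print(s["tcp_pos"])
for r in place_of(p,"follower"): print(r["conf"],r["location"],at(p,r["location"],0,s))
q=get_image("scene"); cv2.imwrite("pics/w9.png",np.hstack([cv2.resize(p["image"][60:300,200:440],(400,400)),cv2.resize(q["image"][180:300,220:340],(400,400),interpolation=2)])[:,:,::-1])
```

```text
[561.92288557 332.83215179 159.99047034]
0.92 [284.2, 245.3] [482.42095945 341.42019468   0.        ]
0.66 [319.1, 183.6] [564.72551618 331.72231441   0.        ]
```

View pics/w9.png

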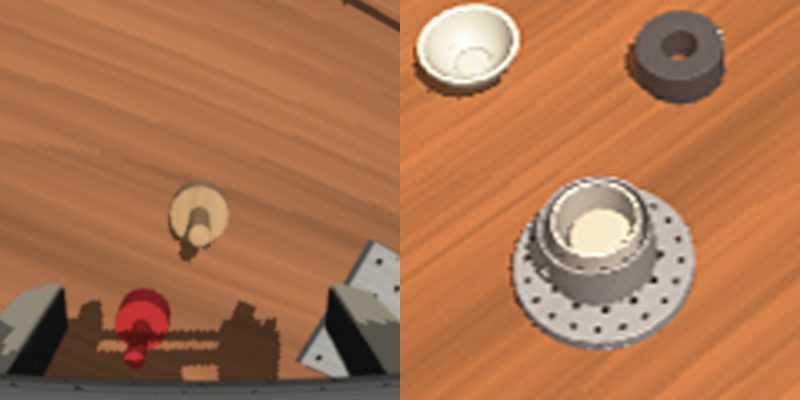

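The hoop is down round the liner (600,235), with the liner standing a little higher. Pale follower: stem top at crop (199,235), disc at (198,212).

Run:
```python
from h import *
s=get_state(); p=get_image("wrist"); print(s["tcp_pos"])
print(at(p,(319.4,201),69,s),at(p,(319,188),22,s),at(p,(319.1,183.6),0,s))
```

```text
[562.10358955 331.68327885 160.38542273]
[564.85789805 330.64559738  69.        ] [565.10427517 330.88415896  22.        ] [564.84345956 330.55117138   0.        ]
```

>>> step_arm(series=[{"grip": -1,"dx": 0.0027,"dy": -0.002,"dz": -0.02,"ax": 0,"ay": 0,"az": 0},{"grip": -1,"dx": 0,"dy": 0,"dz": -0.03,"ax": 0,"ay": 0,"az": 0},{"grip": -1,"dx": 0,"dy": 0,"dz": -0.03,"ax": 0,"ay": 0,"az": 0},{"grip": -1,"dx": 0,"dy": 0,"dz": -0.03,"ax": 0,"ay": 0,"az": 0},{"grip": 1,"dx": 0,"dy": 0,"dz": -0.016,"ax": 0,"ay": 0,"az": 0},{"grip": 1,"dx": 0,"dy": 0,"dz": -0.0055,"ax": 0,"ay": 0,"az": 0},{"grip": 1,"dx": 0,"dy": 0,"dz": 0,"ax": 0,"ay": 0,"az": 0},{"grip": 1,"dx": 0,"dy": 0,"dz": 0,"ax": 0,"ay": 0,"az": 0}], grip_force=12)

```text
t: 21.15
tcp_pos: [565.4, 330.9, 30.0]
tcp_rot: [[0.927, 0.376, 0.001], [0.376, -0.927, 0.001], [0.001, -0.0, -1.0]]
contact_force: [0.5, 0.8, -0.2]
finger_gap: 71.0
gripper_force: 0.0
```

>>> step_arm(series=[{"grip": 1,"dx": 0,"dy": 0,"dz": 0,"ax": 0,"ay": 0,"az": 0},{"grip": 1,"dx": 0,"dy": 0,"dz": 0,"ax": 0,"ay": 0,"az": 0},{"grip": 1,"dx": 0,"dy": 0,"dz": 0,"ax": 0,"ay": 0,"az": 0},{"grip": 1,"dx": 0,"dy": 0,"dz": 0,"ax": 0,"ay": 0,"az": 0},{"grip": 1,"dx": 0,"dy": 0,"dz": 0,"ax": 0,"ay": 0,"az": 0},{"grip": 1,"dx": 0,"dy": 0,"dz": 0,"ax": 0,"ay": 0,"az": 0},{"grip": 1,"dx": 0,"dy": 0,"dz": 0,"ax": 0,"ay": 0,"az": 0},{"grip": 1,"dx": 0,"dy": 0,"dz": 0,"ax": 0,"ay": 0,"az": 0}])

```text
t: 21.82
tcp_pos: [564.7, 331.1, 28.8]
tcp_rot: [[0.926, 0.376, -0.0], [0.376, -0.926, -0.0], [-0.0, 0.0, -1.0]]
contact_force: [0.3, 0.1, -0.1]
finger_gap: 17.7
gripper_force: 0.0
```

>>> step_arm(series=[{"grip": 1,"dx": 0,"dy": 0,"dz": 0,"ax": 0,"ay": 0,"az": 0},{"grip": 1,"dx": 0,"dy": 0,"dz": 0,"ax": 0,"ay": 0,"az": 0},{"grip": 1,"dx": 0,"dy": 0,"dz": 0.015,"ax": 0,"ay": 0,"az": 0},{"grip": 1,"dx": 0,"dy": 0,"dz": 0.03,"ax": 0,"ay": 0,"az": 0},{"grip": 1,"dx": 0,"dy": 0,"dz": 0.035,"ax": 0,"ay": 0,"az": 0},{"grip": 1,"dx": 0,"dy": 0,"dz": 0.02,"ax": 0,"ay": 0,"az": 0},{"grip": 1,"dx": 0,"dy": 0,"dz": 0,"ax": 0,"ay": 0,"az": 0}])

```text
t: 22.4
tcp_pos: [566.9, 332.2, 135.1]
tcp_rot: [[0.926, 0.376, 0.008], [0.376, -0.926, 0.004], [0.008, -0.001, -1.0]]
contact_force: [0.4, -0.6, -0.8]
finger_gap: 11.9
gripper_force: 12.0
```

>>> step_arm(series=[{"grip": 1,"dx": -0.0035,"dy": -0.037,"dz": 0,"ax": 0,"ay": 0,"az": 0},{"grip": 1,"dx": -0.0035,"dy": -0.037,"dz": 0,"ax": 0,"ay": 0,"az": 0},{"grip": 1,"dx": -0.0035,"dy": -0.037,"dz": 0,"ax": 0,"ay": 0,"az": 0},{"grip": 1,"dx": -0.0035,"dy": -0.037,"dz": 0,"ax": 0,"ay": 0,"az": 0},{"grip": 1,"dx": -0.0035,"dy": -0.037,"dz": 0,"ax": 0,"ay": 0,"az": 0},{"grip": 1,"dx": -0.0035,"dy": -0.037,"dz": 0,"ax": 0,"ay": 0,"az": 0},{"grip": 1,"dx": -0.0035,"dy": -0.037,"dz": 0,"ax": 0,"ay": 0,"az": 0},{"grip": 1,"dx": -0.0035,"dy": -0.037,"dz": 0,"ax": 0,"ay": 0,"az": 0}])

```text
t: 23.07
tcp_pos: [535.9, 33.4, 128.9]
tcp_rot: [[0.926, 0.376, -0.0], [0.376, -0.926, -0.0], [-0.0, -0.0, -1.0]]
contact_force: [1.2, -0.1, -0.6]
finger_gap: 11.8
gripper_force: 12.0
```

>>> step_arm(series=[{"grip": 1,"dx": -0.0035,"dy": -0.037,"dz": 0,"ax": 0,"ay": 0,"az": 0},{"grip": 1,"dx": -0.0035,"dy": -0.037,"dz": 0,"ax": 0,"ay": 0,"az": 0},{"grip": 1,"dx": -0.0035,"dy": -0.037,"dz": 0,"ax": 0,"ay": 0,"az": 0},{"grip": 1,"dx": -0.0035,"dy": -0.037,"dz": 0,"ax": 0,"ay": 0,"az": 0},{"grip": 1,"dx": -0.003,"dy": -0.0238,"dz": 0,"ax": 0,"ay": 0,"az": 0},{"grip": 1,"dx": -0.0012,"dy": -0.012,"dz": -0.015,"ax": 0,"ay": 0,"az": 0},{"grip": 1,"dx": 0,"dy": 0,"dz": -0.015,"ax": 0,"ay": 0,"az": 0},{"grip": 1,"dx": 0,"dy": 0,"dz": 0,"ax": 0,"ay": 0,"az": 0}])

```text
t: 23.73
tcp_pos: [516.8, -149.0, 96.6]
tcp_rot: [[0.927, 0.375, -0.004], [0.375, -0.927, 0.001], [-0.003, -0.003, -1.0]]
contact_force: [-0.1, 0.2, -1.7]
finger_gap: 11.7
gripper_force: 12.0
```

Run:
```python
from h import *
s=get_state(); p=get_image("scene"); q=get_image("wrist")
a=cv2.resize(p["image"][160:320,200:360],(400,400),interpolation=2); b=cv2.resize(q["image"][150:350,220:420],(400,400),interpolation=2)
cv2.imwrite("pics/s10.png",np.hstack([a,b])[:,:,::-1]); print(get_state()["tcp_pos"])
```

```text
[ 518.18395996 -148.49688354   98.84457686]
```

View pics/s10.png

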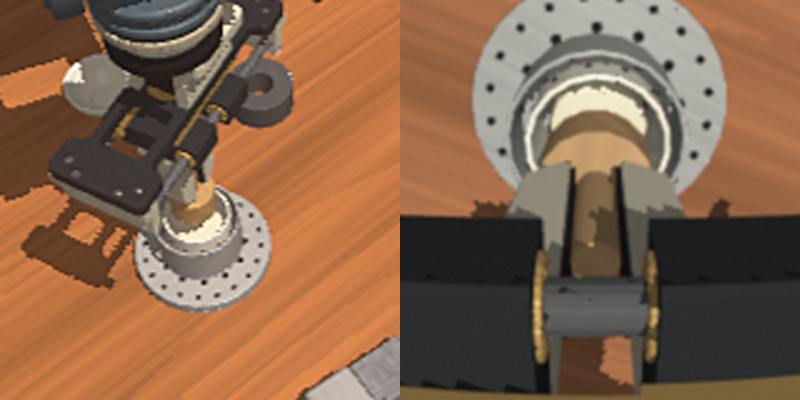

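The follower is above the liner with its disc inside the rim on both views (wrist disc 540–650 against rim 524–675). Lowering slowly.

>>> step_arm(series=[{"grip": 1,"dx": 0,"dy": 0,"dz": -0.008,"ax": 0,"ay": 0,"az": 0},{"grip": 1,"dx": 0,"dy": 0,"dz": -0.007,"ax": 0,"ay": 0,"az": 0},{"grip": 1,"dx": 0,"dy": 0,"dz": -0.006,"ax": 0,"ay": 0,"az": 0},{"grip": 1,"dx": 0,"dy": 0,"dz": -0.004,"ax": 0,"ay": 0,"az": 0},{"grip": 1,"dx": 0,"dy": 0,"dz": -0.002,"ax": 0,"ay": 0,"az": 0},{"grip": 1,"dx": 0,"dy": 0,"dz": 0,"ax": 0,"ay": 0,"az": 0},{"grip": 1,"dx": 0,"dy": 0,"dz": 0,"ax": 0,"ay": 0,"az": 0}])

```text
t: 24.42
tcp_pos: [518.6, -148.7, 71.9]
tcp_rot: [[0.926, 0.376, 0.0], [0.376, -0.926, -0.0], [0.0, 0.0, -1.0]]
contact_force: [0.4, 0.6, -1.2]
finger_gap: 11.6
gripper_force: 12.0
```

>>> step_arm(series=[{"grip": 1,"dx": 0,"dy": 0,"dz": -0.0008,"ax": 0,"ay": 0,"az": 0},{"grip": 1,"dx": 0,"dy": 0,"dz": 0,"ax": 0,"ay": 0,"az": 0},{"grip": 1,"dx": 0,"dy": 0,"dz": 0,"ax": 0,"ay": 0,"az": 0}])

```text
t: 24.67
tcp_pos: [518.6, -148.8, 71.2]
tcp_rot: [[0.927, 0.376, 0.0], [0.376, -0.927, -0.0], [0.0, 0.0, -1.0]]
contact_force: [0.1, 1.2, -0.4]
finger_gap: 11.7
gripper_force: 12.0
```

>>> step_arm(series=[{"grip": 1,"dx": 0,"dy": 0,"dz": -0.0005,"ax": 0,"ay": 0,"az": 0},{"grip": -1,"dx": 0,"dy": 0,"dz": 0,"ax": 0,"ay": 0,"az": 0},{"grip": -1,"dx": 0,"dy": 0,"dz": 0,"ax": 0,"ay": 0,"az": 0},{"grip": -1,"dx": 0,"dy": 0,"dz": 0,"ax": 0,"ay": 0,"az": 0},{"grip": -1,"dx": 0,"dy": 0,"dz": 0,"ax": 0,"ay": 0,"az": 0},{"grip": -1,"dx": 0,"dy": 0,"dz": 0.03,"ax": 0,"ay": 0,"az": 0},{"grip": -1,"dx": 0,"dy": 0,"dz": 0.04,"ax": 0,"ay": 0,"az": 0},{"grip": -1,"dx": 0,"dy": 0,"dz": 0.03,"ax": 0,"ay": 0,"az": 0}])

```text
t: 25.33
tcp_pos: [518.6, -148.8, 172.7]
tcp_rot: [[0.926, 0.376, 0.0], [0.376, -0.926, -0.0], [0.0, 0.0, -1.0]]
contact_force: [0.3, 0.0, 0.7]
finger_gap: 54.2
gripper_force: 0.0
```

>>> step_arm(series=[{"grip": -1,"dx": -0.016,"dy": 0.024,"dz": 0,"ax": 0,"ay": 0,"az": 0},{"grip": -1,"dx": -0.02,"dy": 0.03,"dz": 0,"ax": 0,"ay": 0,"az": 0},{"grip": -1,"dx": -0.02,"dy": 0.03,"dz": 0,"ax": 0,"ay": 0,"az": 0},{"grip": -1,"dx": -0.02,"dy": 0.03,"dz": 0,"ax": 0,"ay": 0,"az": 0},{"grip": -1,"dx": -0.012,"dy": 0.019,"dz": 0,"ax": 0,"ay": 0,"az": 0},{"grip": -1,"dx": 0,"dy": 0,"dz": 0,"ax": 0,"ay": 0,"az": 0},{"grip": -1,"dx": 0,"dy": 0,"dz": 0,"ax": 0,"ay": 0,"az": 0}])

```text
t: 25.92
tcp_pos: [430.5, -15.2, 170.9]
tcp_rot: [[0.926, 0.378, 0.001], [0.378, -0.926, -0.0], [0.001, 0.001, -1.0]]
contact_force: [0.1, -0.4, -0.1]
finger_gap: 92.7
gripper_force: 0.0
```

Run:
```python
from h import *
see(["weight"])
s=get_state(); p=get_image("scene"); q=get_image("wrist"); print(s["tcp_pos"])
for n,i in(("scene",p),("wrist",q)):
    for r in place_of(i,"follower")[:3]: print(n,r["conf"],r["location"],at(i,r["location"],42,s))
a=cv2.resize(p["image"][180:300,220:340],(400,400),interpolation=2); b=cv2.resize(q["image"][60:300,200:440],(400,400),interpolation=2)
cv2.imwrite("pics/s11.png",np.hstack([a,b])[:,:,::-1])
```

```text
wrist weight 0.97 [320. 192.] [432.3 -16.2] area ratio 0.96
tcp [431.2 -16.3 170.7] gap 93.0 t 26.0167 F [ 0.9 -0.5 -0.6]
[431.17014574 -16.26845213 170.74449386]
scene 0.92 [279.5, 249.6] [ 519.13943903 -147.80827415   42.        ]
scene 0.56 [421.7, 139.1] [503.21623238 292.67846592  42.        ]
wrist 0.84 [467.1, 166.5] [ 516.9509323  -150.19411297   42.        ]
wrist 0.69 [82.8, 53.9] [484.66382794 299.29953608  42.        ]
```

View pics/s11.png

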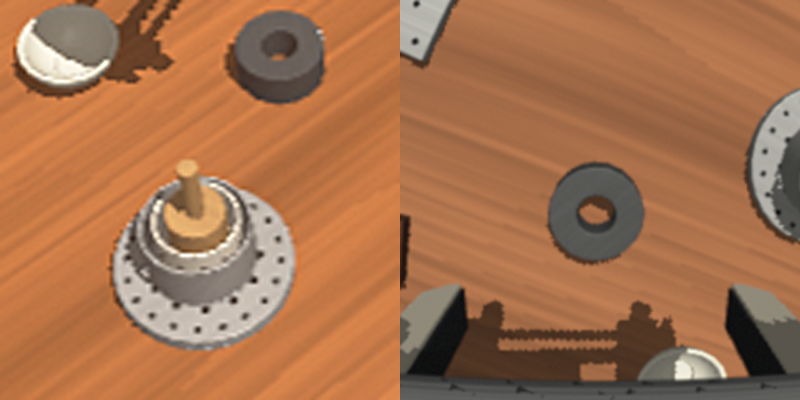

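The follower stands stem up inside the liner (195,215), stem top at (187,167). The weight is at (596,213), centred under the gripper.

>>> step_arm(series=[{"grip": -1,"dx": 0.0013,"dy": -0.0002,"dz": -0.03,"ax": 0,"ay": 0,"az": 0},{"grip": -1,"dx": 0,"dy": 0,"dz": -0.038,"ax": 0,"ay": 0,"az": 0},{"grip": -1,"dx": 0,"dy": 0,"dz": -0.038,"ax": 0,"ay": 0,"az": 0},{"grip": -1,"dx": 0,"dy": 0,"dz": -0.035,"ax": 0,"ay": 0,"az": 0},{"grip": -1,"dx": 0,"dy": 0,"dz": -0.018,"ax": 0,"ay": 0,"az": 0},{"grip": -1,"dx": 0,"dy": 0,"dz": -0.0075,"ax": 0,"ay": 0,"az": 0},{"grip": 1,"dx": 0,"dy": 0,"dz": 0,"ax": 0,"ay": 0,"az": 0},{"grip": 1,"dx": 0,"dy": 0,"dz": 0,"ax": 0,"ay": 0,"az": 0}], grip_force=40)

```text
t: 26.88
tcp_pos: [432.3, -16.2, 4.6]
tcp_rot: [[0.927, 0.376, 0.0], [0.376, -0.927, -0.0], [0.0, 0.0, -1.0]]
contact_force: [-0.8, 0.8, 0.3]
finger_gap: 83.6
gripper_force: 0.0
```

>>> step_arm(series=[{"grip": 1,"dx": 0,"dy": 0,"dz": 0,"ax": 0,"ay": 0,"az": 0},{"grip": 1,"dx": 0,"dy": 0,"dz": 0,"ax": 0,"ay": 0,"az": 0},{"grip": 1,"dx": 0,"dy": 0,"dz": 0,"ax": 0,"ay": 0,"az": 0},{"grip": 1,"dx": 0,"dy": 0,"dz": 0,"ax": 0,"ay": 0,"az": 0},{"grip": 1,"dx": 0,"dy": 0,"dz": 0,"ax": 0,"ay": 0,"az": 0},{"grip": 1,"dx": 0,"dy": 0,"dz": 0,"ax": 0,"ay": 0,"az": 0},{"grip": 1,"dx": 0,"dy": 0,"dz": 0.01,"ax": 0,"ay": 0,"az": 0},{"grip": 1,"dx": 0,"dy": 0,"dz": 0.02,"ax": 0,"ay": 0,"az": 0}])

```text
t: 27.55
tcp_pos: [430.2, -15.7, 33.4]
tcp_rot: [[0.926, 0.376, -0.004], [0.376, -0.926, 0.001], [-0.004, -0.002, -1.0]]
contact_force: [0.0, 0.1, -4.8]
finger_gap: 60.1
gripper_force: 40.0
```

>>> step_arm(series=[{"grip": 1,"dx": 0,"dy": 0,"dz": 0.03,"ax": 0,"ay": 0,"az": 0},{"grip": 1,"dx": 0,"dy": 0,"dz": 0.03,"ax": 0,"ay": 0,"az": 0},{"grip": 1,"dx": 0,"dy": 0,"dz": 0.03,"ax": 0,"ay": 0,"az": 0},{"grip": 1,"dx": 0,"dy": 0,"dz": 0.02,"ax": 0,"ay": 0,"az": 0},{"grip": 1,"dx": 0,"dy": 0,"dz": 0,"ax": 0,"ay": 0,"az": 0},{"grip": 1,"dx": 0,"dy": 0,"dz": 0,"ax": 0,"ay": 0,"az": 0}])

```text
t: 28.05
tcp_pos: [431.7, -15.9, 144.3]
tcp_rot: [[0.926, 0.376, 0.001], [0.376, -0.926, -0.0], [0.001, 0.001, -1.0]]
contact_force: [-0.3, 0.0, -7.0]
finger_gap: 60.4
gripper_force: 40.0
```

Run:
```python
from h import *
s=get_state(); q=get_image("wrist"); p=get_image("scene"); t=np.array(s["tcp_pos"]); X=np.array(s["tcp_rot"])[:,0]; print(t,s["finger_gap"])
for n,i in(("w",q),("s",p)):
    for r in outline_of(i,"weight")[:2]:
        ys,xs=np.where(r["region"]); print(n,r["conf"],xs.min(),ys.min(),xs.max(),ys.max())
for d in(-3,0,3):
    for i in(q,p):
        b=hull(i,s,(t+X*d)[:2],30,28,t[2]-4)[:,0]; print(d,b.min(0),b.max(0))
for i in(p,):
    for r in place_of(i,"follower")[:1]: print(r["conf"],at(i,r["location"],42,s))
save(q,"w12.png",(180,120,460,380),2)
```

```text
[431.65340767 -15.91334843 144.34025997] 60.3617195889117
w 0.86 262 198 374 289
s 0.74 295 141 315 168
-3 [259.3713  200.88802] [374.28296 317.1847 ]
-3 [282.75964 136.91998] [313.93484 168.7674 ]
0 [258.95    195.79529] [374.708   312.98883]
0 [284.093   137.37886] [315.26608 169.26689]
3 [258.53326 190.65799] [375.12875 308.7073 ]
3 [285.42908 137.83865] [316.6     169.76741]
0.66 [ 517.71533584 -150.42887785   42.        ]
```

View pics/w12.png

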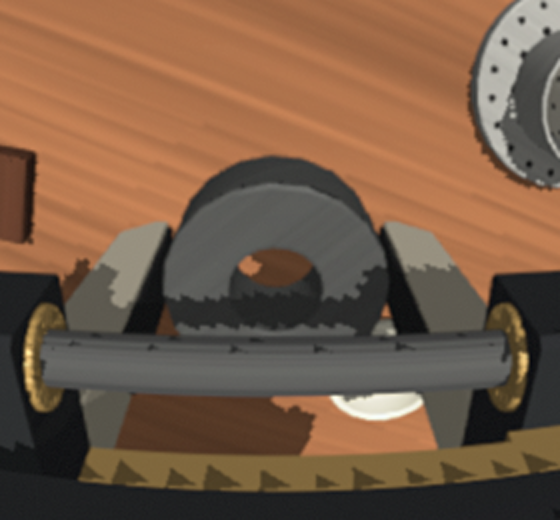

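The weight is held level (275,260), within 1 mm of centre. Carrying it over the stem.

>>> step_arm(series=[{"grip": 1,"dx": 0.01,"dy": -0.016,"dz": 0,"ax": 0,"ay": 0,"az": 0},{"grip": 1,"dx": 0.014,"dy": -0.021,"dz": 0,"ax": 0,"ay": 0,"az": 0},{"grip": 1,"dx": 0.016,"dy": -0.024,"dz": 0,"ax": 0,"ay": 0,"az": 0},{"grip": 1,"dx": 0.016,"dy": -0.024,"dz": 0,"ax": 0,"ay": 0,"az": 0},{"grip": 1,"dx": 0.014,"dy": -0.021,"dz": 0,"ax": 0,"ay": 0,"az": 0},{"grip": 1,"dx": 0.01,"dy": -0.016,"dz": 0,"ax": 0,"ay": 0,"az": 0},{"grip": 1,"dx": 0.0072,"dy": -0.0106,"dz": 0,"ax": 0,"ay": 0,"az": 0},{"grip": 1,"dx": 0,"dy": 0,"dz": 0,"ax": 0,"ay": 0,"az": 0}])

```text
t: 28.97
tcp_pos: [519.7, -150.3, 142.8]
tcp_rot: [[0.927, 0.375, -0.001], [0.375, -0.927, -0.0], [-0.001, -0.0, -1.0]]
contact_force: [-0.8, -0.1, -6.4]
finger_gap: 59.8
gripper_force: 40.0
```

>>> step_arm(series=[{"grip": 1,"dx": 0,"dy": 0,"dz": -0.01,"ax": 0,"ay": 0,"az": 0},{"grip": 1,"dx": 0,"dy": 0,"dz": -0.012,"ax": 0,"ay": 0,"az": 0},{"grip": 1,"dx": 0,"dy": 0,"dz": 0,"ax": 0,"ay": 0,"az": 0}])

```text
t: 29.22
tcp_pos: [517.0, -147.2, 119.0]
tcp_rot: [[0.926, 0.377, -0.005], [0.377, -0.926, 0.002], [-0.004, -0.004, -1.0]]
contact_force: [-1.7, 0.4, -6.5]
finger_gap: 60.2
gripper_force: 40.0
```

Run:
```python
from h import *
s=get_state(); p=get_image("scene"); q=get_image("wrist"); print(s["tcp_pos"])
a=cv2.resize(p["image"][160:320,200:360],(400,400),interpolation=2); b=cv2.resize(q["image"][160:320,240:400],(400,400),interpolation=2)
cv2.imwrite("pics/s13.png",np.hstack([a,b])[:,:,::-1])
```

```text
[ 516.95176175 -147.20712267  118.9997858 ]
```

View pics/s13.png

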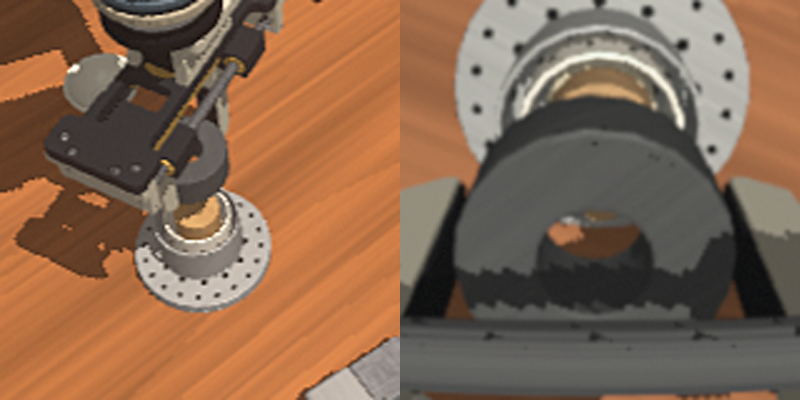

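The weight is over the stem, with the follower disc visible just beyond it (606,90) and roughly centred. Lowering slowly with a 0.6 mm trim.

>>> step_arm(series=[{"grip": 1,"dx": 0.0002,"dy": -0.0006,"dz": -0.004,"ax": 0,"ay": 0,"az": 0},{"grip": 1,"dx": 0,"dy": 0,"dz": -0.006,"ax": 0,"ay": 0,"az": 0},{"grip": 1,"dx": 0,"dy": 0,"dz": -0.006,"ax": 0,"ay": 0,"az": 0},{"grip": 1,"dx": 0,"dy": 0,"dz": -0.006,"ax": 0,"ay": 0,"az": 0},{"grip": 1,"dx": 0,"dy": 0,"dz": 0,"ax": 0,"ay": 0,"az": 0}])

```text
t: 29.73
tcp_pos: [518.5, -148.9, 98.6]
tcp_rot: [[0.927, 0.376, -0.002], [0.376, -0.927, 0.001], [-0.001, -0.001, -1.0]]
contact_force: [-0.2, -0.2, -4.8]
finger_gap: 59.9
gripper_force: 40.0
```

Weight bottom is at 95 mm, below the stem top at 111 mm, with no contact. Continuing down.

>>> step_arm(series=[{"grip": 1,"dx": 0,"dy": 0,"dz": -0.006,"ax": 0,"ay": 0,"az": 0},{"grip": 1,"dx": 0,"dy": 0,"dz": -0.006,"ax": 0,"ay": 0,"az": 0},{"grip": 1,"dx": 0,"dy": 0,"dz": -0.006,"ax": 0,"ay": 0,"az": 0},{"grip": 1,"dx": 0,"dy": 0,"dz": -0.005,"ax": 0,"ay": 0,"az": 0},{"grip": 1,"dx": 0,"dy": 0,"dz": -0.003,"ax": 0,"ay": 0,"az": 0},{"grip": 1,"dx": 0,"dy": 0,"dz": -0.002,"ax": 0,"ay": 0,"az": 0},{"grip": 1,"dx": 0,"dy": 0,"dz": -0.001,"ax": 0,"ay": 0,"az": 0},{"grip": 1,"dx": 0,"dy": 0,"dz": 0,"ax": 0,"ay": 0,"az": 0}])

```text
t: 30.4
tcp_pos: [519.3, -149.2, 71.1]
tcp_rot: [[0.926, 0.376, 0.0], [0.376, -0.926, -0.0], [0.0, 0.0, -1.0]]
contact_force: [0.2, -0.2, -6.3]
finger_gap: 60.1
gripper_force: 40.0
```

>>> step_arm(series=[{"grip": 1,"dx": 0,"dy": 0,"dz": -0.0006,"ax": 0,"ay": 0,"az": 0},{"grip": 1,"dx": 0,"dy": 0,"dz": 0,"ax": 0,"ay": 0,"az": 0}])

```text
t: 30.57
tcp_pos: [519.4, -149.2, 70.9]
tcp_rot: [[0.927, 0.376, 0.001], [0.376, -0.927, -0.0], [0.001, 0.0, -1.0]]
contact_force: [-1.0, 1.0, -0.8]
finger_gap: 59.5
gripper_force: 40.0
```

Force shows the weight just touching down (−6 → −1 N). A little lower, then release and rise.

>>> step_arm(series=[{"grip": 1,"dx": 0,"dy": 0,"dz": -0.0003,"ax": 0,"ay": 0,"az": 0},{"grip": -1,"dx": 0,"dy": 0,"dz": 0,"ax": 0,"ay": 0,"az": 0},{"grip": -1,"dx": 0,"dy": 0,"dz": 0,"ax": 0,"ay": 0,"az": 0},{"grip": -1,"dx": 0,"dy": 0,"dz": 0,"ax": 0,"ay": 0,"az": 0},{"grip": -1,"dx": 0,"dy": 0,"dz": 0,"ax": 0,"ay": 0,"az": 0},{"grip": -1,"dx": 0,"dy": 0,"dz": 0.02,"ax": 0,"ay": 0,"az": 0},{"grip": -1,"dx": 0,"dy": 0,"dz": 0.04,"ax": 0,"ay": 0,"az": 0},{"grip": -1,"dx": 0,"dy": 0,"dz": 0.04,"ax": 0,"ay": 0,"az": 0}])

```text
t: 31.23
tcp_pos: [518.4, -148.9, 170.5]
tcp_rot: [[0.927, 0.376, -0.003], [0.376, -0.927, 0.001], [-0.002, -0.002, -1.0]]
contact_force: [0.4, 0.1, 0.5]
finger_gap: 92.7
gripper_force: 0.0
```

>>> step_arm(series=[{"grip": -1,"dx": -0.03,"dy": 0,"dz": 0.02,"ax": 0,"ay": 0,"az": 0},{"grip": -1,"dx": -0.035,"dy": 0,"dz": 0,"ax": 0,"ay": 0,"az": 0},{"grip": -1,"dx": -0.035,"dy": 0,"dz": 0,"ax": 0,"ay": 0,"az": 0},{"grip": -1,"dx": 0,"dy": 0,"dz": 0,"ax": 0,"ay": 0,"az": 0},{"grip": -1,"dx": 0,"dy": 0,"dz": 0,"ax": 0,"ay": 0,"az": 0}])

```text
t: 31.65
tcp_pos: [418.4, -149.2, 190.6]
tcp_rot: [[0.927, 0.375, 0.001], [0.375, -0.927, -0.0], [0.001, 0.001, -1.0]]
contact_force: [0.7, 0.1, 0.1]
finger_gap: 93.2
gripper_force: 0.0
```

Run:
```python
from h import *
s=get_state(); p=get_image("scene"); print(s["tcp_pos"])
for r in outline_of(p,"weight")[:2]: print(r["conf"],fit(p,s,r["region"],"weight",66))
for r in place_of(p,"follower")[:1]: print(r["conf"],at(p,r["location"],42))
for r in place_of(p,"cheese")[:1]: print(r["conf"],at(p,r["location"],12))
save(p,"s14.png",(210,170,350,310),4)
```

```text
[ 418.41986917 -149.22830644  190.58662927]
0.79 (array([ 517.51021821, -149.38470098]), 0.9049238621061496)
0.65 [507.15110701 305.09363174  42.        ]
0.4 [543.26581748 157.30225501  12.        ]
```

View pics/s14.png

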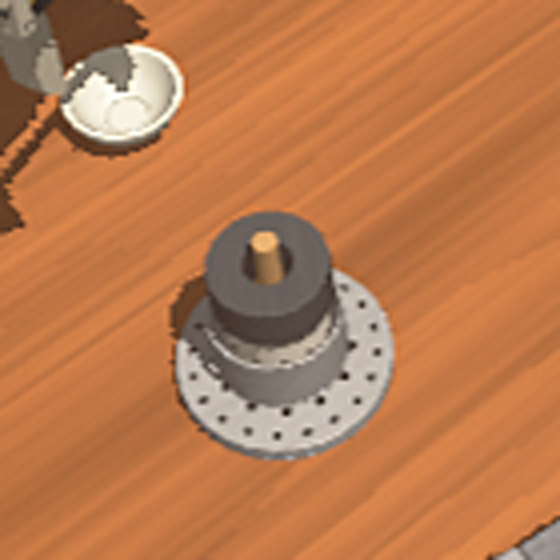

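The weight lies level with the stem through its hole (267,255), and the stack is upright on the plate (285,360). Handing in.

```bash
python3 -c "
from station import *
print(job_done())"
```

```text
the job is handed in; nothing more can be done
None
```

The press stack is built on the round plate (cheese, liner, hoop, follower, thick weight), the thin weight was left alone, and the job was handed in at about 32 s; no verdict was returned, but the last picture shows the stack upright.

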